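# Load and true up the marking machine's tray

### The job

Press the release button on the marking machine so that its tray springs out, and stand the wooden blanks from the bench in the tray beside the one already in it, all upright in one row with their broad sides to its front panel. Then true up the whole row with the straightedge: set it flat in the tray along the backs of the blanks and draw them together square against the inside of the front panel. Lay the straightedge back on the middle of its rubber mat, lengthwise, and push the tray gently home until it latches, with the row still in line and the other things on the bench left where they are.

Things in the scene. Friction and masses are not known exactly. Their poses are not given: they have to be found in the camera images.
- tray (a joint): how far the marking machine's tray is out, m: 0 = home, latched (rests within 3 mm of 0); 0.165 = fully out. Freed, a spring (7 N home, 3 N out) drives it out toward the robot. Pushed in (11 N at most), a pawl snaps in at 0: push past 0 to the solid stop at -0.004, let go. Grey housing: 370 wide, 190 deep, 76 high; a head 161 high begins 132 mm behind its front face.
- tray_rail (a point): on the tray, moves with it: middle of the front panel's inner face, at tray floor height (16 mm over bench). x axis level into the machine (the way it is pushed home), y along the panel to the left, z up. Inside: y -0.159 to 0.159; panel rises 40 mm above the floor, side walls 14 mm. Fully out, the open floor spans x 0 to 0.165, where the housing's front face stands.
- tray_front (a point): middle of the outside of the tray's front panel, 40 mm over the bench, moves with the tray; the panel is a flat upright plate from 8 to 56 mm over the bench, 366 mm wide. Axes as tray_rail. Push here toward +x to close the tray.
- release_top (a point): centre of the top of the round steel release button, 30 mm across, in a black collar on top of the housing near its right front corner. It is pressed straight down, 8 mm to the bottom at 7 N; about 4 mm frees the tray. It springs up again.
- release (a joint): how far the release button is pressed, m: 0 = up, 0.008 = fully down
- straightedge: straightedge: aluminium box bar 28 (its x) x 270 (its y) x 28 mm (its z, upward), the two long sides are its working edges, both alike, with an upright wooden grip block on the middle of the bar, 24 (x) x 45 (y) mm, from 28 to 78 mm above the underside; 0.35 kg. Origin at the centre of the underside.
- mat: black rubber mat fixed on the bench, 110 (its x) x 340 (its y) x 4 mm, the straightedge's place; origin at the centre of its underside
- blank_1: plain reddish wood block, 30 (its x) x 58 (its y) x 42 mm (its z, upward), 0.05 kg; origin at the centre of its underside. May be absent (None). If present it starts in the tray, its x axis roughly along tray_rail's (broad side to the front panel), 5 to 30 mm off the front panel, at y of about +0.114; the four such places are 76 mm apart.
- blank_2: plain reddish wood block, 30 (its x) x 58 (its y) x 42 mm (its z, upward), 0.05 kg; origin at the centre of its underside. May be absent (None). If present it starts in the tray, its x axis roughly along tray_rail's (broad side to the front panel), 5 to 30 mm off the front panel, at y of about +0.038; the four such places are 76 mm apart.
- blank_3: plain reddish wood block, 30 (its x) x 58 (its y) x 42 mm (its z, upward), 0.05 kg; origin at the centre of its underside. May be absent (None). If present it starts in the tray, its x axis roughly along tray_rail's (broad side to the front panel), 5 to 30 mm off the front panel, at y of about -0.038; the four such places are 76 mm apart.
- blank_4: plain reddish wood block, 30 (its x) x 58 (its y) x 42 mm (its z, upward), 0.05 kg; origin at the centre of its underside. May be absent (None). If present it starts in the tray, its x axis roughly along tray_rail's (broad side to the front panel), 5 to 30 mm off the front panel, at y of about -0.114; the four such places are 76 mm apart.
- blank_5: plain reddish wood block, 30 (its x) x 58 (its y) x 42 mm (its z, upward), 0.05 kg; origin at the centre of its underside. May be absent (None). If present it starts on the bench to the right of the machine.
- blank_6: plain reddish wood block, 30 (its x) x 58 (its y) x 42 mm (its z, upward), 0.05 kg; origin at the centre of its underside. May be absent (None). If present it starts on the bench to the right of the machine.
- blank_7: plain reddish wood block, 30 (its x) x 58 (its y) x 42 mm (its z, upward), 0.05 kg; origin at the centre of its underside. May be absent (None). If present it starts on the bench to the right of the machine.
- clevis_a: small rusty forged clevis, 50 x 84 x 26 mm, lying loose on the bench; not part of the job, leave it where it is
- stub: dark broken iron forging, 26 x 65 x 22 mm, lying loose on the bench; not part of the job, leave it where it is
- pulley: brass pulley wheel, 67 mm across, 19 high, lying loose on the bench; not part of the job, leave it where it is

How it is judged (in metres and radians):
On the way, in this order (a step that is already met when the one before it is completed fails the run):
1. the tray has sprung out (more than 150 mm) (value of joint tray above 0.15 m), for 0.2 s.
2. all blanks present stand in a row in the tray, within 6 mm of its front panel and square within 0.1 rad, with the straightedge along their backs (6 mm, 0.06 rad) (x of blank_1 in the frame of tray_rail between 0.011 and 0.021 m and y of blank_1 in the frame of tray_rail between -0.155 and 0.155 m and z of blank_1 in the frame of tray_rail between -0.006 and 0.008 m and angle between the y axis of each of blank_1, blank_2, blank_3, blank_4, blank_5, blank_6, blank_7 and the y axis of tray_rail, either way round below 0.1 rad and angle between each of blank_1, blank_2, blank_3, blank_4, blank_5, blank_6, blank_7's own z axis and vertical below 0.1 rad and x of blank_2 in the frame of tray_rail between 0.011 and 0.021 m and y of blank_2 in the frame of tray_rail between -0.155 and 0.155 m and z of blank_2 in the frame of tray_rail between -0.006 and 0.008 m and x of blank_3 in the frame of tray_rail between 0.011 and 0.021 m and y of blank_3 in the frame of tray_rail between -0.155 and 0.155 m and z of blank_3 in the frame of tray_rail between -0.006 and 0.008 m and x of blank_4 in the frame of tray_rail between 0.011 and 0.021 m and y of blank_4 in the frame of tray_rail between -0.155 and 0.155 m and z of blank_4 in the frame of tray_rail between -0.006 and 0.008 m and x of blank_5 in the frame of tray_rail between 0.011 and 0.021 m and y of blank_5 in the frame of tray_rail between -0.155 and 0.155 m and z of blank_5 in the frame of tray_rail between -0.006 and 0.008 m and x of blank_6 in the frame of tray_rail between 0.011 and 0.021 m and y of blank_6 in the frame of tray_rail between -0.155 and 0.155 m and z of blank_6 in the frame of tray_rail between -0.006 and 0.008 m and x of blank_7 in the frame of tray_rail between 0.011 and 0.021 m and y of blank_7 in the frame of tray_rail between -0.155 and 0.155 m and z of blank_7 in the frame of tray_rail between -0.006 and 0.008 m and x of straightedge in the frame of tray_rail between 0.036 and 0.05 m and y of straightedge in the frame of tray_rail between -0.06 and 0.06 m and z of straightedge in the frame of tray_rail between -0.008 and 0.02 m and angle between the y axis of straightedge and the y axis of tray_rail, either way round below 0.06 rad), for 0.2 s.
3. the tray is home and at rest (value of joint tray between -0.006 and 0.007 m and velocity of joint tray between -0.02 and 0.02 m/s), for 0.3 s.
At the end, for the whole second after the job is handed in: Tray home and latched (within 7 mm of 0); every blank present upright in it, front side within 8 mm of the front panel, square within 0.1 rad; straightedge upright at rest on its mat, its middle within 40 mm (across) and 45 mm (along) of the mat's, lengthwise within 0.35 rad (all of step 3 and x of blank_1 in the frame of tray_rail between 0.011 and 0.023 m and y of blank_1 in the frame of tray_rail between -0.155 and 0.155 m and z of blank_1 in the frame of tray_rail between -0.006 and 0.008 m and angle between the y axis of each of blank_1, blank_2, blank_3, blank_4, blank_5, blank_6, blank_7 and the y axis of tray_rail, either way round below 0.1 rad and angle between each of blank_1, blank_2, blank_3, blank_4, blank_5, blank_6, blank_7's own z axis and vertical below 0.1 rad and x of blank_2 in the frame of tray_rail between 0.011 and 0.023 m and y of blank_2 in the frame of tray_rail between -0.155 and 0.155 m and z of blank_2 in the frame of tray_rail between -0.006 and 0.008 m and x of blank_3 in the frame of tray_rail between 0.011 and 0.023 m and y of blank_3 in the frame of tray_rail between -0.155 and 0.155 m and z of blank_3 in the frame of tray_rail between -0.006 and 0.008 m and x of blank_4 in the frame of tray_rail between 0.011 and 0.023 m and y of blank_4 in the frame of tray_rail between -0.155 and 0.155 m and z of blank_4 in the frame of tray_rail between -0.006 and 0.008 m and x of blank_5 in the frame of tray_rail between 0.011 and 0.023 m and y of blank_5 in the frame of tray_rail between -0.155 and 0.155 m and z of blank_5 in the frame of tray_rail between -0.006 and 0.008 m and x of blank_6 in the frame of tray_rail between 0.011 and 0.023 m and y of blank_6 in the frame of tray_rail between -0.155 and 0.155 m and z of blank_6 in the frame of tray_rail between -0.006 and 0.008 m and x of blank_7 in the frame of tray_rail between 0.011 and 0.023 m and y of blank_7 in the frame of tray_rail between -0.155 and 0.155 m and z of blank_7 in the frame of tray_rail between -0.006 and 0.008 m and x of straightedge in the frame of mat between -0.04 and 0.04 m and y of straightedge in the frame of mat between -0.045 and 0.045 m and height (world z) of straightedge below 0.012 m and angle between straightedge's own z axis and vertical below 0.06 rad and angle between the y axis of straightedge and the y axis of mat, either way round below 0.35 rad and linear speed of straightedge below 0.02 m/s); the robot touches nothing.
It fails at once if a bystander is shifted by more than 50 mm (distance of any of clevis_a, stub, pulley from where it was at the start of the episode above 0.05 m).
Of blank_1, blank_2, blank_3, blank_4 only 1 to 1 are there at a start; the rules pass over those that are not, and their reading is None.
Of blank_5, blank_6, blank_7 only 2 to 3 are there at a start; the rules pass over those that are not, and their reading is None.
At some moment in a run one of straightedge, blank_5, blank_6, blank_7 may be knocked a few centimetres aside while the robot is not near it.
It also fails if it takes over 210 s, if anything falls off the work surface, if the arm or the gripper's body presses on something with over 40 N, if the wrist force passes 120 N, or if a joint passes its speed limit or range.

### The arm

A 7-joint arm with a two-finger parallel gripper is mounted at the origin on a cart in front of the work surface, level with it; the furniture and walls round the work are solid. World frame = base frame: x ahead of the robot, y to its left, z up, the work surface at z = 0. Lengths are in mm, angles in rad, forces in N, time in s.
With the tool pointing down it reaches from about 400 to 875 mm from the base axis. Payload 6.5 kg.
Tool frame: the origin (TCP) lies at the very end of the fingers, on their centre line; the grasp point (between the pads) lies 19 mm behind it; z points along the fingers, y is the line along which they close (so a half turn about z gives the same grasp; the last joint's range is limited). The gripper opens to 88 mm and grips with 3 to 60 N. Pads are 18 mm wide; open, the fingers measure 123 mm over their backs; the gripper's body (75 mm by 187 mm) begins 45 mm behind the grasp point.
Start: joints at [1.058, 0.536, -0.004, 1.538, 0.003, 1.067, -0.071], TCP at [280.848, -586.186, 238.716] pointing down, gripper open.
Joint ranges: [-2.7, 2.7], [-0.37, 2.16], [-1.27, 1.26], [0.24, 2.4], [-1.31, 4.45], [0.19, 1.91], [-2.76, 2.76]. Speed limits (rad/s): [2.39, 2.39, 3.14, 3.14, 3.14, 3.14, 3.14].

### API

Orientations are given as a unit quaternion [x, y, z, w].
In Python, from workcell import env gives the robot as it stands.
- The arm moves only by the tool shift_gripper, called after ">>>" as a command line: name --argument value ..., lists and objects as JSON in quotes. Schema: {"type":"object","properties":{"ticks":{"type":"array","items":{"type":"object","properties":{"trans":{"type":"array","items":{"type":"number"},"minItems":3,"maxItems":3},"rot":{"type":"array","items":{"type":"number"},"minItems":3,"maxItems":3}},"additionalProperties":false},"minItems":1,"maxItems":20},"aperture":{"type":"number"},"force":{"type":"number"},"only":{"type":"string"},"quiet":{"type":"boolean"},"lines":{"type":"string"}},"required":["ticks"],"additionalProperties":false}. ticks is a list of rows, 1 to 20 of them, each an object with the fields trans (a list: dx, dy, dz in shares of the most that a row can go, 1 being 62.5 mm), rot (a list: a rotation vector rx, ry, rz in parts of the range, where 1.0 means 90 degrees); a field left out counts as zero; each row shifts and turns the commanded pose from where the row before left it, along the tool's axes as they then stand; what a row does not reach is not made up. A row lasts 1/8 s, in which the tool goes at most 62.5 mm and 0.188 rad, less where a joint would pass 70% of its speed; a pose out of reach is approached as far as the arm can. aperture is the finger opening in mm, set as the call begins (left out keeps the last). The fingers move at their own pace and stop on an object; force is the grip in N (left out, the last holds). Time passes only in rows, so rows that do not move let the fingers close. The tool returns the time, the measured TCP pose, the force, the opening and the grip force at its end. only (a regular expression) keeps the lines of the reply that match it, lines (a string "A,B") keeps lines A to B, and quiet returns only ok. Input that does not fit is refused with a message, and nothing moves.
- env.observe(): the state, without advancing time (a new reading comes with each control period).
- env.capture(name): name is "scene" or "top" or "wrist"; returns (picture, depth): 384x512x3 uint8, red, green, blue; 384x512 float32, mm along the optical axis (not along the pixel's ray), 0 where there is no reading.
- env.camera_params(name): a dict with "vertical_fov" (degrees; the focal length in pixels is half the picture's height over the tangent of half this angle, whatever the lens; pixels are square), "cx", "cy" (the principal point, pixels), "dist" ([k1, k2, p1, p2, k3] as OpenCV has them; the pictures are not rectified), "world_from_camera" (4x4, takes a point from camera to world coordinates). Camera axes: x right, y down, z forward; pixel columns grow to the right and rows downward; lengths in mm; the calibration is good to about 2 mm. A picture is of the moment at which its call begins: read the wrist's pose just before it. camera_params takes no time and is no camera call; for the wrist camera it gives the pose at the moment of the call.
- env.finish_job(): hands the job in; it is judged then, once.
The state is a dict: "time": time; "q": joint angles; "qd": joint speeds; "joint_efforts": joint torques, N m; "tcp_pos": TCP position; "tcp_rot": TCP orientation; "force": force on the tool from outside, world axes, zero at the start; "wrist_torque": the same for the moment, N m; "width": finger opening in mm; "grasp_force": force on a finger pad.
Only numpy, scipy, OpenCV 4.12 (cv2) and the standard library are available. Lean on these libraries where they do the work, as an engineer would, in place of code of your own. Each camera call takes 0.05 s, during which the arm holds its last target. There are 200 camera calls.

## Working session

There is one attempt and no reset: what is moved stays moved. The work goes in short steps, Python scripts to look and compute and a tool call to move; the robot and the scene stay as the last step left them, time stands still between calls to the robot, and variables do not carry over. Pictures are saved under pics/ and viewed, at most 16 in all, crops included, and the job is handed in when it is done.

```bash
ls; mkdir -p pics; cat > h.py <<'E'
import numpy as np, cv2
from workcell import env
from scipy.spatial.transform import Rotation as R
def K(n):
    p=env.camera_params(n); f=192/np.tan(np.radians(p["vertical_fov"])/2)
    return np.array([[f,0,p["cx"]],[0,f,p["cy"]],[0,0,1.]]),np.array(p["dist"],float),np.array(p["world_from_camera"],float)
def shot(n,name=None):
    c=K(n); im,d=env.capture(n)
    if name: cv2.imwrite(f"pics/{name}.png",cv2.cvtColor(im,cv2.COLOR_RGB2BGR))
    return im,d,c
def ray(c,uv):
    k,d,T=c; x=cv2.undistortPoints(np.array(uv,float).reshape(-1,1,2),k,d)[:,0]
    return T[:3,3],np.c_[x,np.ones(len(x))]@T[:3,:3].T
def onz(c,uv,z):
    o,v=ray(c,uv); return o+v*((z-o[2])/v[:,2])[:,None]
def depthpt(c,uv,d):
    o,v=ray(c,uv); return np.array([o+v[i]*d[int(round(q[1])),int(round(q[0]))] for i,q in enumerate(uv)])
def cloud(c,d):
    h,w=d.shape; u,v=np.meshgrid(np.arange(w),np.arange(h))
    o,r=ray(c,np.c_[u.ravel(),v.ravel()]); P=(o+r*d.reshape(-1,1)).reshape(h,w,3); P[d==0]=np.nan; return P
def st():
    s=env.observe(); r=R.from_quat(s["tcp_rot"]); return s,np.array(s["tcp_pos"]),r
def rows(target,yaw_rotvec=None):
    s,p,r=st(); print("tool delta",r.inv().apply(np.array(target)-p).round(1))
E
python3 - <<'E'
from h import *
s,p,r=st(); print(s); print(r.as_matrix().round(3))
for n in("scene","top","wrist"):
    im,d,c=shot(n,n+"0"); print(n,c[2].round(2).tolist(),c[0][0,0],c[1])
E
```

```text
pics
workcell.py
{'time': 0.0, 'q': array([ 1.05780384,  0.5371633 , -0.0044224 ,  1.53886673,  0.00256614,
        1.06728223, -0.0711862 ]), 'qd': array([-0.00116918,  0.00063466, -0.00096332, -0.0006857 , -0.00051996,
       -0.00137507, -0.00064447]), 'joint_efforts': array([ 4.12057962e-04, -5.70976639e+01,  9.91020575e-01, -2.51598519e+01,
       -5.61912591e-02,  1.79361081e-02,  1.80476604e-04]), 'tcp_pos': array([ 280.56921586, -585.650598  ,  237.8435638 ]), 'tcp_rot': array([ 9.75144164e-01,  2.21569685e-01, -2.40503954e-04, -8.22552546e-04]), 'force': array([ 0.79345319, -0.03465985,  0.37766701]), 'wrist_torque': array([0.06662312, 0.03418421, 0.05240812]), 'grasp_force': 0.0, 'width': 87.82390082254764}
[[ 0.902  0.432 -0.001]
 [ 0.432 -0.902  0.001]
 [-0.    -0.002 -1.   ]]
scene [[-0.55, -0.42, 0.72, -482.52], [-0.83, 0.3, -0.46, 744.12], [-0.02, -0.85, -0.52, 851.62], [0.0, 0.0, 0.0, 1.0]] 430.6493574280309 [-0.08406063  0.          0.          0.          0.        ]
top [[-0.38, -0.78, 0.49, -257.43], [-0.92, 0.33, -0.2, 386.72], [-0.0, -0.53, -0.85, 1518.96], [0.0, 0.0, 0.0, 1.0]] 419.38013911209543 [0.00579822 0.         0.         0.         0.        ]
wrist [[0.43, -0.85, -0.29, 356.94], [-0.9, -0.41, -0.14, -550.56], [-0.0, 0.32, -0.95, 383.8], [0.0, 0.0, 0.0, 1.0]] 274.20669851306224 [-0.01315478  0.          0.          0.          0.        ]
```

View pics/top0.png

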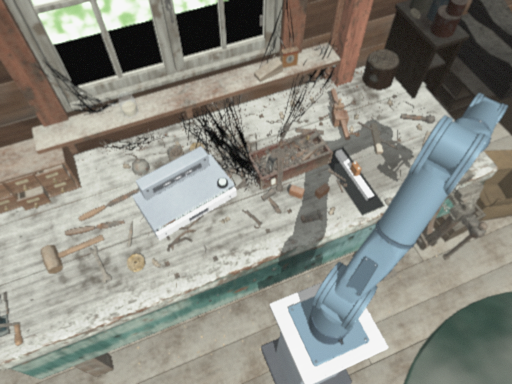

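View pics/scene0.png

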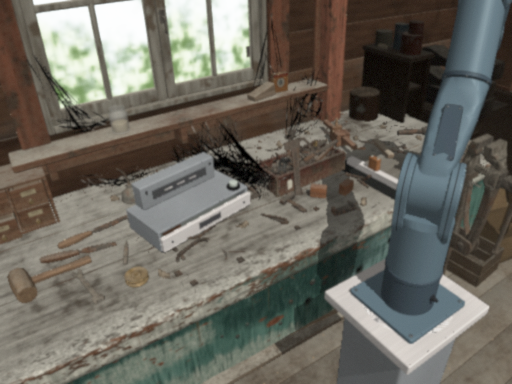

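The top view shows the housing near (185,190), the button at (222,182), reddish blanks around (297,190) and (321,190), and the black mat with straightedge and wooden grip around (357,178). The scene view confirms this, with the tray front facing the robot. Next I'll take coarse measurements.

```bash
python3 - <<'E'
from h import *
for n in ("top","scene"):
    im,d,c=shot(n); P=cloud(c,d)
    hsv=cv2.cvtColor(im,cv2.COLOR_RGB2HSV)
    inr=(P[...,0]>300)&(P[...,0]<950)&(abs(P[...,1])<700)&(P[...,2]<250)
    m=(inr&((hsv[...,0]<12)|(hsv[...,0]>172))&(hsv[...,1]>90)&(P[...,2]>12)).astype(np.uint8)
    k,l,s,ce=cv2.connectedComponentsWithStats(m)
    for i in range(1,k):
        if s[i,4]>15:
            q=P[l==i]; print(n,"red",ce[i].round(),s[i,4],np.nanmean(q,0).round(),np.nanpercentile(q[:,2],95).round(),hsv[l==i].mean(0).round())
    # housing top z 76
    m=(inr&(abs(P[...,2]-76)<6)&(hsv[...,1]<60)).astype(np.uint8)
    k,l,s,ce=cv2.connectedComponentsWithStats(m)
    i=1+s[1:,4].argmax(); q=P[l==i]; print("house",cv2.minAreaRect(q[:,:2].astype(np.float32)),q[:,2].mean())
    m=(inr&(P[...,2]<40)&(hsv[...,2]<45)).astype(np.uint8)
    k,l,s,ce=cv2.connectedComponentsWithStats(m)
    for i in range(1,k):
        if s[i,4]>100: q=P[l==i]; print("black",ce[i].round(),cv2.minAreaRect(q[:,:2].astype(np.float32)),q[:,2].mean())
    if n=="top": cv2.imwrite("pics/crop1.png",cv2.cvtColor(cv2.resize(im[110:290,110:420],None,fx=2.5,fy=2.5,interpolation=cv2.INTER_CUBIC),cv2.COLOR_RGB2BGR))
E
```

```text
house ((689.8873291015625, 306.6921081542969), (193.48953247070312, 369.52581787109375), 12.03410816192627) 75.65214130900311
scene red [267. 163.] 51 [747. -54.  71.] 90.0 [  9. 103.  77.]
scene red [315. 171.] 283 [ 619. -188.   48.] 76.0 [ 10. 100.  78.]
scene red [285. 179.] 62 [612. -43.  64.] 81.0 [  9. 100.  72.]
scene red [344. 188.] 22 [ 483. -211.   31.] 42.0 [ 11. 117.  67.]
house ((685.9700317382812, 303.8953857421875), (195.26564025878906, 375.8186950683594), 10.299728393554688) 77.52221908623892
black [241. 177.] ((797.7444458007812, 41.961639404296875), (202.3954620361328, 72.3406753540039), 10.759700775146484) 25.773370781398686
black [381. 187.] ((437.1289367675781, -358.56854248046875), (147.13906860351562, 51.86981201171875), 4.869656085968018) 6.219023971676127
black [335. 267.] ((318.5021057128906, -43.511497497558594), (16.764371871948242, 177.57925415039062), 2.770813226699829) -137.3361359550225
```

View pics/crop1.png

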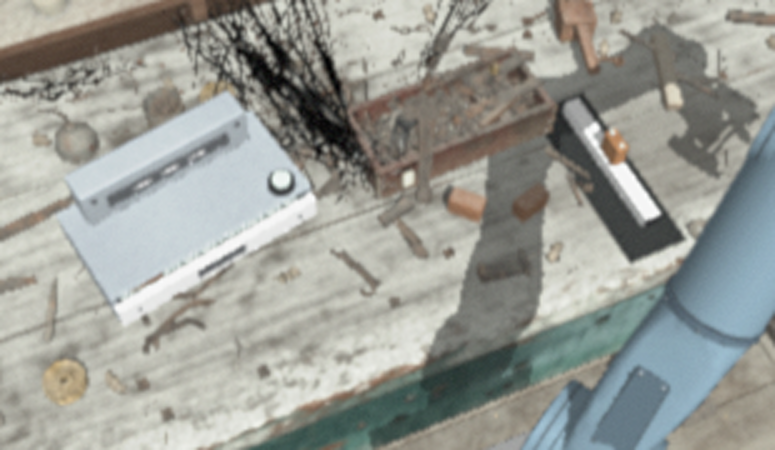

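The crop shows two blanks at crop (465,203) and (530,203), the stub at (503,270), pulley at (65,380), button at (281,180), and the bar on the mat with its grip at (614,145). Now I'll get coarse positions.

```bash
python3 - <<'E'
from h import *
c=K("top")
f=lambda q:(110+q[0]/2.5,110+q[1]/2.5)
for nm,q,z in[("btn",(281,176),90),("b1",(470,197),42),("b2",(533,197),42),("grip",(614,137),78),("stub",(503,268),22),("pulley",(65,380),19),("matA",(583,97),4),("matB",(553,110),4),("matC",(635,260),4),("matD",(683,240),4)]:
    print(nm,onz(c,[f(q)],z).round())
print("camera target for TCP"); rows([560,-150,330])
E
```

```text
btn [[662. 147.  90.]]
b1 [[ 532. -137.   42.]]
b2 [[ 492. -233.   42.]]
grip [[ 527. -399.   78.]]
stub [[ 400. -134.   22.]]
pulley [[486. 569.  19.]]
matA [[ 666. -432.    4.]]
matB [[ 662. -368.    4.]]
matC [[ 337. -347.    4.]]
matD [[ 339. -439.    4.]]
camera target for TCP
tool delta [ 440.2 -272.6  -91.5]
```

The manual's scale: shifts go in shares of 62.5 mm and turns go in shares of 90 degrees. Converting my numbers, 39 mm is 0.624, -26 mm is -0.416.

>>> shift_gripper --ticks '[{"trans": [0.624, -0.416, -0.176]}, {"trans": [0.624, -0.416, -0.176]}, {"trans": [0.624, -0.416, -0.176]}, {"trans": [0.624, -0.416, -0.176]}, {"trans": [0.624, -0.416, -0.176]}, {"trans": [0.624, -0.416, -0.176]}, {"trans": [0.624, -0.416, -0.176]}, {"trans": [0.624, -0.416, -0.176]}, {"trans": [0.624, -0.416, -0.176]}, {"trans": [0.624, -0.416, -0.176]}, {}, {}, {}]'

```text
time: 1.88
tcp_pos: [519.4, -184.7, 348.4]
tcp_rot: [0.975, 0.22, -0.0, 0.0]
force: [0.0, 1.2, -0.6]
width: 88.2
grasp_force: 0.0
```

```bash
python3 - <<'E'
from h import *
im,d,c=shot("wrist","w1"); np.save("w1d.npy",d)
E
```

```text
(no output)
```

View pics/w1.png

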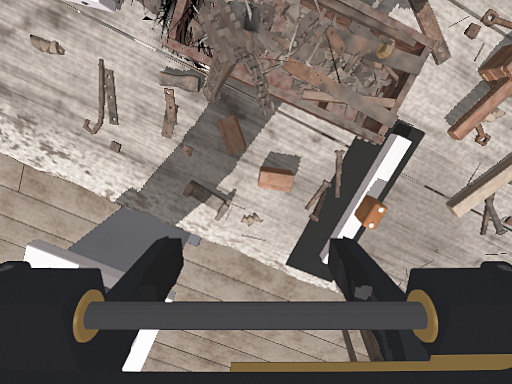

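Wrist view: blanks at (232,134) and (277,177), stub at (205,190), bar on mat with grip at (372,211); there are only two bench blanks. I'll measure them.

```bash
cat >> h.py <<'E'
def blobs(n,lo,hi,zmin,zmax,amin=40,box=None,name=None):
    """colour blobs at a height band: centre, size, yaw of the top-surface points"""
    im,d,c=shot(n,name); P=cloud(c,d); hsv=cv2.cvtColor(im,cv2.COLOR_RGB2HSV)
    m=(cv2.inRange(hsv,np.array(lo),np.array(hi))>0)&(P[...,2]>zmin)&(P[...,2]<zmax)
    if box: m&=(P[...,0]>box[0])&(P[...,0]<box[1])&(P[...,1]>box[2])&(P[...,1]<box[3])
    m=cv2.morphologyEx(m.astype(np.uint8),cv2.MORPH_OPEN,np.ones((2,2)))
    k,l,s,ce=cv2.connectedComponentsWithStats(m); out=[]
    for i in range(1,k):
        if s[i,4]<amin: continue
        q=P[l==i]; z=np.median(q[:,2]); uv=np.argwhere(l==i)[:,::-1]
        w=onz(c,uv,z)[:,:2].astype(np.float32); r=cv2.minAreaRect(w)
        a=r[2] if r[1][0]>r[1][1] else r[2]+90   # direction of long side
        out.append((ce[i].round(),s[i,4],np.round(r[0],1),round(float(z),1),np.round(sorted(r[1]),1),round((a+90)%180-90,1)))
    for o in out: print(n,*o)
    return out
E
python3 - <<'E'
from h import *
im=cv2.cvtColor(cv2.imread("pics/w1.png"),cv2.COLOR_BGR2HSV)
for u,v in[(232,130),(236,145),(277,173),(277,183),(366,211),(378,215),(370,180),(205,190)]: print((u,v),im[v,u])
print("wood"); blobs("wrist",(3,90,60),(16,255,255),34,50)
print("grip"); blobs("wrist",(3,90,60),(20,255,255),68,88,20)
print("bar");blobs("wrist",(0,0,150),(180,60,255),22,40,100,(300,750,-520,-280))
print("mat");blobs("wrist",(0,0,0),(180,255,60),-4,12,100,(300,750,-520,-280))
s,p,r=st();print(p)
E
```

```text
(232, 130) [10 94 95]
(236, 145) [ 11  90 102]
(277, 173) [ 10  86 127]
(277, 183) [ 11  83 197]
(366, 211) [ 12 134 114]
(378, 215) [ 12 139 178]
(370, 180) [176  13 159]
(205, 190) [10 38 81]
wood
wrist [404.  48.] 76 [nan nan] nan [0. 0.] -90.0
wrist [485.  96.] 593 [nan nan] nan [0. 0.] -90.0
wrist [476. 119.] 80 [ 726.9 -474.9] 48.0 [12.  25.8] -33.7
wrist [231. 129.] 40 [ 543.8 -130.6] 41.9 [ 9.4 14.6] -64.6
wrist [468. 131.] 41 [ 704.6 -474.8] 48.0 [ 7.3 17.4] -30.4
wrist [274. 181.] 137 [nan nan] nan [0. 0.] -90.0
wrist [278. 189.] 40 [nan nan] nan [0. 0.] -90.0
wrist [362. 206.] 76 [nan nan] nan [0. 0.] -90.0
grip
wrist [421.  46.] 24 [ 762.8 -322.5] 73.1 [ 3.4 11. ] -79.8
wrist [289.  68.] 47 [nan nan] nan [0. 0.] -90.0
wrist [379. 128.] 29 [ 642.9 -330.2] 78.8 [ 5.6 12.3] 5.0
wrist [374. 216.] 389 [nan nan] nan [0. 0.] -90.0
bar
wrist [378. 183.] 1443 [nan nan] nan [0. 0.] -90.0
mat
wrist [403. 151.] 781 [nan nan] nan [0. 0.] -90.0
wrist [334. 211.] 3760 [nan nan] nan [0. 0.] -90.0
[ 519.89702211 -183.76547945  348.5882717 ]
```

```bash
sed -i 's/z=np.median(q\[:,2\])/z=np.nanmedian(q[:,2])/; s/m=cv2.morphologyEx(m.astype(np.uint8),cv2.MORPH_OPEN,np.ones((2,2)))/m=cv2.morphologyEx(cv2.morphologyEx(m.astype(np.uint8),cv2.MORPH_CLOSE,np.ones((3,3))),cv2.MORPH_OPEN,np.ones((3,3)))/' h.py
python3 - <<'E'
from h import *
print("wood"); blobs("wrist",(3,65,50),(18,255,255),37,48,60,(380,680,-300,0))
print("grip"); blobs("wrist",(3,90,60),(20,255,255),72,88,40,(300,750,-520,-280))
print("bar");blobs("wrist",(0,0,130),(180,60,255),24,40,100,(300,750,-520,-280))
print("mat");blobs("wrist",(0,0,0),(180,255,60),-4,12,100,(300,750,-520,-280))
print("button");blobs("top",(0,0,90),(180,60,255),78,105,10,(500,800,60,250))
print("button");blobs("scene",(0,0,90),(180,60,255),78,105,10,(500,800,60,250))
rows([625,165,300])
E
```

```text
wood
wrist [231. 135.] 656 [ 535.6 -135.2] 42.1 [30.2 56.8] 45.0
wrist [276. 181.] 563 [ 497.8 -235.3] 42.2 [30.5 57.3] -74.1
grip
wrist [373. 216.] 336 [ 522.3 -398.1] 81.5 [28.4 44.8] 2.3
bar
wrist [377. 182.] 1603 [ 551.9 -398.5] 32.0 [ 32.4 203.8] 1.6
mat
wrist [402. 151.] 781 [ 609.6 -410. ] 4.2 [ 62.9 139. ] 2.1
wrist [333. 211.] 3772 [ 476.  -364.6] 4.1 [104.2 293.1] 12.8
button
top [211. 178.] 499 [696.4 190.1] 78.6 [131.9 152.5] 12.2
top [217. 172.] 15 [718.6 150.9] 77.3 [10.1 17.2] 67.2
top [214. 192.] 12 [633.6 194.8] 76.8 [ 8.1 14.7] -19.9
button
scene [216. 184.] 776 [709.3 191.1] 78.8 [141.8 177.2] 9.1
scene [242. 186.] 12 [644.9 121.7] 78.1 [10.5 14.4] -30.9
tool delta [ 245.  -268.7   48.7]
```

Converted, -34 mm is -0.544, 31 mm is 0.496, 0.12 rad / 1.5708 = 0.0764.

>>> shift_gripper --ticks '[{"trans": [0.496, -0.544, 0.096]}, {"trans": [0.496, -0.544, 0.096]}, {"trans": [0.496, -0.544, 0.096]}, {"trans": [0.496, -0.544, 0.096]}, {"trans": [0.496, -0.544, 0.096]}, {"trans": [0.496, -0.544, 0.096]}, {"trans": [0.496, -0.544, 0.096]}, {"trans": [0.448, -0.48, 0.096]}, {"rot": [0, 0, 0.0764]}, {"rot": [0, 0, 0.0764]}, {}, {}]' --aperture 0

```text
time: 3.92
tcp_pos: [625.4, 164.3, 300.7]
tcp_rot: [0.995, 0.104, 0.0, 0.0]
force: [0.6, 0.4, 0.1]
width: 0.5
grasp_force: 0.0
```

```bash
python3 - <<'E'
from h import *
im,d,c=shot("wrist","w2")
E
```

```text
(no output)
```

View pics/w2.png

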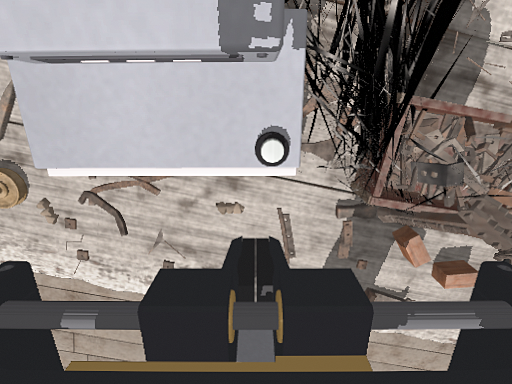

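Wrist view: button at (273,148), and the housing front-top edge along row ~168–176 from (35,168) to (298,176). I'll measure both.

```bash
python3 - <<'E'
from h import *
im,d,c=shot("wrist"); P=cloud(c,d); hsv=cv2.cvtColor(im,cv2.COLOR_RGB2HSV)
g=(hsv[...,2]>200)&(hsv[...,1]<60); g[:125]=0;g[162:]=0;g[:,255:]&=True;g[:,:255]=0;g[:,292:]=0
g=cv2.morphologyEx(g.astype(np.uint8),cv2.MORPH_OPEN,np.ones((3,3)))
k,l,s,ce=cv2.connectedComponentsWithStats(g)
for i in range(1,k):
    if s[i,4]>50: print(ce[i],s[i],np.nanmedian(P[l==i],0).round(1),onz(c,[ce[i]],np.nanmedian(P[l==i][:,2])).round(1))
# housing top boundary
m=(abs(P[...,2]-76)<5)&(hsv[...,1]<60)
q=P[m]; print(np.nanmedian(q[:,2]))
E0=[]
for u in range(60,250,5):
    r=np.where(m[:200,u])[0]; 
    if len(r): E0.append((u,r.max()))
E0=np.array(E0); W=onz(c,E0,76.)[:,:2]
vx,vy,x0,y0=cv2.fitLine(W.astype(np.float32),cv2.DIST_HUBER,0,.01,.01).ravel(); print("front edge dir",np.degrees(np.arctan2(vy,vx)),x0,y0,"res",np.std((W-[x0,y0])@[-vy,vx]))
# left/right ends along edge
S=[]
for v in range(90,160,5):
    r=np.where(m[v,:])[0]; S.append((r.min(),v,r.max(),v))
S=np.array(S); print(onz(c,S[:,:2],76.)[::4].round(),onz(c,S[:,2:],76.)[::4].round())
E
```

```text
[257.81967213 128.68852459] [255 125   8  10  61] [678.6 170.6  75.9] [[678.3 170.5  75.9]]
[288.19298246 128.43859649] [283 125   9  10  57] [687.7 130.8  76.2] [[686.9 131.5  76.2]]
[272.02557545 150.98721228] [261 140  23  22 391] [657.2 148.   99.9] [[657.1 147.8  99.9]]
75.83866518060307
front edge dir -77.69594 592.82025 323.08148 res 0.35095388030907687
[[662. 483.  76.]
 [638. 480.  76.]
 [613. 473.  76.]
 [588. 467.  76.]] [[ 765.   -6.   76.]
 [ 746.  -33.   76.]
 [ 733.  -91.   76.]
 [ 722. -167.   76.]]
```

Converted, 35 mm is 0.56, 30 mm is 0.48.

>>> shift_gripper --ticks '[{"trans": [0.144, 0.12, 0.56]}, {"trans": [0.144, 0.12, 0.56]}, {"trans": [0.152, 0.12, 0.56]}, {"trans": [0, 0, 0.56]}, {"trans": [0, 0, 0.48]}, {"trans": [0, 0, 0.32]}, {"trans": [0, 0, 0.064]}, {}, {}]'

```text
time: 5.15
tcp_pos: [657.8, 148.2, 108.1]
tcp_rot: [0.995, 0.103, 0.001, -0.0]
force: [0.5, 0.1, -0.2]
width: 0.4
grasp_force: 0.0
```

```bash
python3 - <<'E'
from h import *
print(env.observe()["force"])
E
```

```text
[ 0.50580729  0.14188769 -0.16011213]
```

Converted, 4 mm is 0.064, 3 mm is 0.048.

>>> shift_gripper --ticks '[{"trans": [0, 0, 0.064]}, {"trans": [0, 0, 0.064]}, {"trans": [0, 0, 0.048]}, {"trans": [0, 0, 0.032]}, {}]'

```text
time: 5.78
tcp_pos: [657.2, 148.1, 94.1]
tcp_rot: [0.995, 0.103, 0.0, -0.0]
force: [-0.7, 0.7, 5.6]
width: 0.3
grasp_force: 2.9
```

>>> shift_gripper --ticks '[{"trans": [0, 0, 0.032]}, {}, {}]'

```text
time: 6.15
tcp_pos: [657.2, 148.1, 92.5]
tcp_rot: [0.995, 0.103, 0.0, -0.0]
force: [-1.7, -0.5, 7.8]
width: 0.3
grasp_force: 4.1
```

Converted, -40 mm is -0.64, -30 mm is -0.48.

>>> shift_gripper --ticks '[{"trans": [0, 0, -0.48]}, {"trans": [0, 0, -0.64]}, {"trans": [-0.352, -0.352, -0.448]}, {"trans": [-0.352, -0.352, -0.448]}, {"trans": [-0.352, -0.352, -0.448]}, {"trans": [-0.352, -0.352, -0.448]}, {"trans": [-0.352, -0.352, -0.448]}, {"trans": [-0.352, -0.352, -0.448]}, {}, {}]' --aperture 88

```text
time: 7.4
tcp_pos: [500.9, 249.1, 328.9]
tcp_rot: [0.995, 0.103, -0.0, 0.001]
force: [-0.4, -0.6, 0.5]
width: 87.9
grasp_force: 0.0
```

```bash
python3 - <<'E'
from h import *
im,d,c=shot("wrist","w3")
print("wood"); blobs("wrist",(3,65,50),(18,255,255),50,70,60)
E
```

```text
wood
wrist [471.  22.] 67 [7.454e+02 7.000e-01] 53.5 [ 5.3 23.1] 25.3
wrist [438. 120.] 80 [616.5  -1.7] 62.7 [11.3 15.3] -78.0
wrist [172. 176.] 721 [452.  369.7] 57.9 [31.3 59.2] -86.0
```

View pics/w3.png

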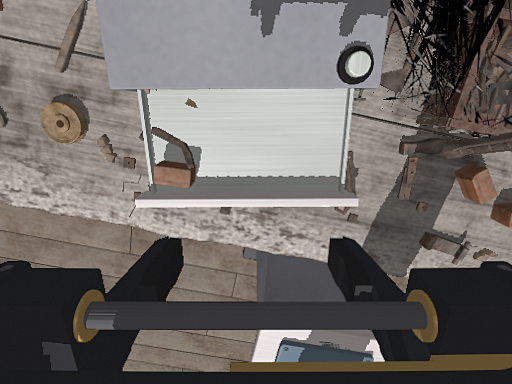

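The tray is out, with one blank at (173,174), i.e. the y≈+0.114 place, and the front panel's top spans (135,200) to (358,200). I'll fit the panel.

```bash
python3 - <<'E'
from h import *
im,d,c=shot("wrist"); P=cloud(c,d); hsv=cv2.cvtColor(im,cv2.COLOR_RGB2HSV)
for v in range(168,214,3): print(v,P[v,250].round(0),hsv[v,250])
m=(abs(P[...,2]-56)<5)&(P[...,0]<500)&(hsv[...,1]<60)
k,l,s,ce=cv2.connectedComponentsWithStats(m.astype(np.uint8)); i=1+s[1:,4].argmax(); print(s[i],np.median(P[l==i][:,2]))
uv=np.argwhere(l==i)[:,::-1]; w=onz(c,uv,56.)[:,:2].astype(np.float32); print(cv2.minAreaRect(w))
for f in(np.min,np.max):
  e=np.array([(u,f(np.where(l[:,u]==i)[0])) for u in range(200,330,5)]); W=onz(c,e,56.)[:,:2].astype(np.float32)
  print(cv2.fitLine(W,cv2.DIST_HUBER,0,.01,.01).ravel())
fl=P[100:160,220:330].reshape(-1,3); print("floor",np.nanmedian(fl[:,2]))
E
```

```text
168 [480. 252.  15.] [ 48   6 215]
171 [475. 251.  16.] [ 54   6 210]
174 [470. 250.  17.] [ 53   5 217]
177 [464. 248.  17.] [ 50   7 105]
180 [459. 247.  14.] [ 50   7 109]
183 [454. 246.  15.] [ 60   5 107]
186 [448. 245.  15.] [ 45   5 109]
189 [443. 244.  16.] [ 30   5 108]
192 [439. 243.  20.] [175  14 112]
195 [440. 243.  39.] [  0  14 112]
198 [440. 243.  54.] [176  14 128]
201 [435. 242.  56.] [  0   9 226]
204 [430. 241.  55.] [176   9 233]
207 [404. 237.  -1.] [ 12  23 186]
210 [398. 235.  -0.] [ 15  23 175]
213 [392. 234.  -0.] [ 11  32 126]
[ 134  197  225   11 2075] 55.82563606997138
((432.3276672363281, 247.994140625), (16.286466598510742, 363.36627197265625), 12.084311485290527)
[ 2.0279212e-01 -9.7922182e-01  4.4653052e+02  2.1371562e+02]
[ 2.0272231e-01 -9.7923625e-01  4.2793399e+02  2.3544653e+02]
floor 16.04304803739572
```

```bash
python3 - <<'E'
from h import *
Q=[]
for n in("top","scene"):
    im,d,c=shot(n); P=cloud(c,d).reshape(-1,3)
    m=(P[:,0]>420)&(P[:,0]<800)&(P[:,1]>-350)&(P[:,1]<60)&(P[:,2]>50)&(P[:,2]<250); Q.append(P[m])
for n,q in zip("ts",Q):
  for nm,ctr,a in(("A",(535.6,-135.2),-45),("A long",(535.6,-135.2),45),("B",(497.8,-235.3),15.9)):
    u=np.array([np.cos(np.radians(a)),np.sin(np.radians(a))]); v=np.array([-u[1],u[0]])
    r=q[:,:2]-ctr; dx=np.abs(r@u)-93; dy=np.abs(r@v)-37
    s=np.hypot(np.maximum(dx,0),np.maximum(dy,0)); i=s.argsort()[:6]; print(n,nm,[(round(float(s[j])),q[j].round().tolist()) for j in i[::2]])
# crate lower edge
  for y in range(-260,0,30):
    k=q[abs(q[:,1]-y)<8]; print(n,y,k[:,0].min().round() if len(k) else None, end=" ")
  print()
s,p,r=st(); print(p,s["q"].round(2))
E
```

```text
t A [(0, [623.0, -172.0, 76.0]), (0, [612.0, -171.0, 83.0]), (0, [615.0, -185.0, 57.0])]
t A long [(0, [581.0, -81.0, 51.0]), (0, [584.0, -82.0, 54.0]), (0, [586.0, -73.0, 56.0])]
t B [(31, [615.0, -194.0, 52.0]), (33, [618.0, -196.0, 55.0]), (34, [612.0, -171.0, 83.0])]
t -260 None t -230 None t -200 615.0 t -170 612.0 t -140 613.0 t -110 610.0 t -80 581.0 t -50 602.0 t -20 606.0 
s A [(0, [617.0, -165.0, 74.0]), (0, [619.0, -171.0, 71.0]), (0, [618.0, -180.0, 56.0])]
s A long [(0, [603.0, -79.0, 95.0]), (0, [605.0, -89.0, 115.0]), (0, [606.0, -81.0, 118.0])]
s B [(13, [585.0, -165.0, 141.0]), (16, [593.0, -171.0, 140.0]), (17, [584.0, -159.0, 148.0])]
s -260 618.0 s -230 614.0 s -200 612.0 s -170 582.0 s -140 599.0 s -110 611.0 s -80 580.0 s -50 605.0 s -20 605.0 
[500.85510938 249.25869745 328.74105881] [-0.28  0.32 -0.33  1.66  0.11  1.18 -2.  ]
```

Converted, 47 mm is 0.752, -10 mm is -0.16, -0.18 rad / 1.5708 = -0.1146.

>>> shift_gripper --ticks '[{"trans": [-0.16, 0.752, 0]}, {"trans": [-0.16, 0.752, 0]}, {"trans": [-0.16, 0.752, 0]}, {"trans": [-0.16, 0.752, 0]}, {"trans": [-0.16, 0.752, 0]}, {"trans": [-0.16, 0.752, 0]}, {"trans": [-0.16, 0.752, 0]}, {"trans": [-0.16, 0.752, 0]}, {"trans": [-0.16, 0.752, 0]}, {"trans": [-0.16, 0.752, 0]}, {"rot": [0, 0, -0.1146]}, {"rot": [0, 0, -0.1146]}, {"rot": [0, 0, -0.1146]}, {"rot": [0, 0, -0.1146]}, {"rot": [0, 0, -0.1146]}, {"rot": [0, 0, -0.1146]}, {"rot": [0, 0, -0.1146]}, {"rot": [0, 0, -0.1146]}, {"rot": [0, 0, -0.1146]}]'

```text
time: 10.02
tcp_pos: [499.0, -230.9, 329.2]
tcp_rot: [0.609, 0.793, -0.0, -0.0]
force: [0.0, -0.0, 0.3]
width: 88.0
grasp_force: 0.0
```

>>> shift_gripper --ticks '[{"trans": [0, 0, 0.32]}, {}, {}]'

```text
time: 10.4
tcp_pos: [499.4, -230.7, 310.0]
tcp_rot: [0.611, 0.791, 0.0, 0.0]
force: [-0.4, -1.0, 1.1]
width: 87.8
grasp_force: 0.0
```

```bash
cat >> h.py <<'E'
def go(t,hy):
    """tool-axis delta to reach t with tool y at heading hy (deg), translation taken before turning / after turning"""
    s,p,r=st(); M=r.as_matrix(); h=np.degrees(np.arctan2(M[1,1],M[0,1])); dh=(hy-h+180)%360-180
    R2=R.from_euler("z",dh,degrees=True)*r
    print("now",p.round(1),"hy",h.round(2),"rz",-np.radians(dh).round(3),"before-turn",r.inv().apply(np.array(t)-p).round(1),"after-turn",R2.inv().apply(np.array(t)-p).round(1),"tilt",np.degrees(np.arccos(-M[2,2])).round(2),"q7",s["q"][6].round(2),"F",np.round(s["force"],1))
E
python3 - <<'E'
from h import *
blobs("wrist",(3,65,50),(18,255,255),37,48,60,(380,680,-300,0),"w4")
go([497.8,-235.3,12],15.9)
E
```

```text
wrist [296. 103.] 854 [ 534.9 -135.1] 42.1 [29.7 56.8] 44.7
wrist [253. 163.] 706 [ 497.3 -234.9] 42.1 [29.3 56.7] -73.6
now [ 499.6 -230.7  310.3] hy 14.65 rz -0.022 before-turn [ -3.9  -3.  298.3] after-turn [ -3.8  -3.1 298.3] tilt 0.04 q7 0.52 F [0.9 0.1 0.6]
```

View pics/w4.png

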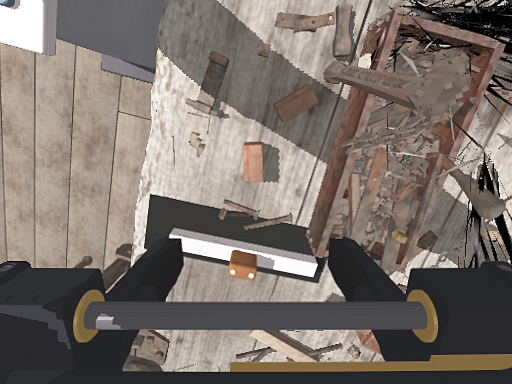

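Wrist view: blank A at (296,103), blank B at (253,163), bar and mat below at (245,255), and the crate with a leaning plank on the right. This second view agrees within 1 mm, heights 42. Grasping B.

Converted, 50 mm is 0.8, 40 mm is 0.64, -0.022 rad / 1.5708 = -0.014.

>>> shift_gripper --ticks '[{"trans": [-0.064, -0.048, 0.8], "rot": [0, 0, -0.014]}, {"trans": [0, 0, 0.8]}, {"trans": [0, 0, 0.8]}, {"trans": [0, 0, 0.8]}, {"trans": [0, 0, 0.64]}, {"trans": [0, 0, 0.48]}, {"trans": [0, 0, 0.288]}, {"trans": [0, 0, 0.128]}, {}, {}]'

```text
time: 11.7
tcp_pos: [498.2, -235.5, 14.7]
tcp_rot: [0.602, 0.798, 0.0, 0.001]
force: [1.9, -0.3, 0.0]
width: 87.9
grasp_force: 0.0
```

>>> shift_gripper --ticks '[{}, {}, {}, {}, {}, {}]' --aperture 10 --force 15

```text
time: 12.45
tcp_pos: [497.3, -235.1, 13.7]
tcp_rot: [0.602, 0.798, -0.0, -0.0]
force: [0.4, 0.3, 0.3]
width: 30.4
grasp_force: 15.6
```

Converted, -40 mm is -0.64, -20 mm is -0.32.

>>> shift_gripper --ticks '[{"trans": [0, 0, -0.32]}, {"trans": [0, 0, -0.64]}, {"trans": [0, 0, -0.64]}, {"trans": [0, 0, -0.64]}, {}]'

```text
time: 13.08
tcp_pos: [499.6, -236.0, 158.0]
tcp_rot: [0.602, 0.798, 0.001, 0.004]
force: [0.5, -0.4, -0.9]
width: 30.3
grasp_force: 15.0
```

```bash
python3 - <<'E'
from h import *
print(env.observe()["width"]); go([502.2,150.2,31],12.0)
E
```

```text
30.336828094351404
now [ 499.6 -236.   158. ] hy 15.92 rz 0.068 before-turn [371.3 107.8 125.8] after-turn [377.8  82.2 125.7] tilt 0.41 q7 0.49 F [ 0.5 -0.4 -0.9]
```

The manual's scale: shifts go in shares of 62.5 mm and turns go in shares of 90 degrees. Converting my numbers, 37 mm is 0.592, 10.5 mm is 0.168, 0.068 rad / 1.5708 = 0.0433.

>>> shift_gripper --ticks '[{"trans": [0.592, 0.168, 0]}, {"trans": [0.592, 0.168, 0]}, {"trans": [0.592, 0.168, 0]}, {"trans": [0.592, 0.168, 0]}, {"trans": [0.592, 0.168, 0]}, {"trans": [0.592, 0.168, 0]}, {"trans": [0.592, 0.168, 0]}, {"trans": [0.592, 0.168, 0]}, {"trans": [0.592, 0.168, 0]}, {"trans": [0.592, 0.168, 0], "rot": [0, 0, 0.0433]}, {}, {}]'

```text
time: 14.58
tcp_pos: [496.4, 148.7, 153.4]
tcp_rot: [0.629, 0.777, -0.001, -0.0]
force: [0.7, -0.0, -0.3]
width: 30.6
grasp_force: 15.0
```

```bash
python3 - <<'E'
from h import *
print(env.observe()["width"]); go([502.2,150.2,31],12.0)
E
```

```text
30.589023344118523
now [496.4 148.7 153.4] hy 12.05 rz 0.001 before-turn [  0.4   6.2 122.4] after-turn [  0.4   6.2 122.4] tilt 0.08 q7 -0.35 F [ 0.7 -0.  -0.3]
```

Converted, 40 mm is 0.64, 25 mm is 0.4.

>>> shift_gripper --ticks '[{"trans": [0, 0.048, 0.64]}, {"trans": [0, 0.048, 0.64]}, {"trans": [0, 0, 0.4]}, {"trans": [0, 0, 0.192]}, {"trans": [0, 0, 0.064]}, {}, {}]'

```text
time: 15.45
tcp_pos: [503.3, 150.9, 33.6]
tcp_rot: [0.629, 0.777, 0.001, 0.0]
force: [0.2, 0.1, -1.3]
width: 30.4
grasp_force: 15.0
```

```bash
python3 - <<'E'
from h import *
go([502.2,150.2,30.5],12.0)
E
```

```text
now [503.3 150.9  33.6] hy 12.03 rz 0.0 before-turn [-0.5 -1.2  3.1] after-turn [-0.5 -1.2  3.1] tilt 0.09 q7 -0.44 F [ 0.2  0.1 -1.3]
```

Converted, 1.5 mm is 0.024.

>>> shift_gripper --ticks '[{"trans": [0, 0, 0.024]}, {"trans": [0, 0, 0.024]}, {}]'

```text
time: 15.82
tcp_pos: [502.6, 150.8, 29.7]
tcp_rot: [0.629, 0.777, -0.0, -0.0]
force: [0.6, -0.2, -0.5]
width: 30.0
grasp_force: 15.0
```

>>> shift_gripper --ticks '[{}, {}, {}]' --aperture 42

```text
time: 16.2
tcp_pos: [502.7, 150.8, 29.7]
tcp_rot: [0.629, 0.777, 0.0, 0.0]
force: [0.0, -0.8, -0.1]
width: 42.0
grasp_force: 0.0
```

>>> shift_gripper --ticks '[{"trans": [0, 0, -0.24]}, {"trans": [0, 0, -0.48]}, {"trans": [0, 0, -0.8]}, {"trans": [0, 0, -0.8]}, {"trans": [0, 0, -0.8]}, {}]'

```text
time: 16.95
tcp_pos: [505.0, 151.8, 229.5]
tcp_rot: [0.629, 0.777, 0.004, 0.002]
force: [0.4, 0.2, 0.2]
width: 41.7
grasp_force: 0.0
```

```bash
python3 - <<'E'
from h import *
blobs("wrist",(3,65,50),(18,255,255),50,66,60,(380,680,50,480),"w5")
go([535.6,-135.2,24],-60)
E
```

```text
wrist [252. 176.] 1127 [501.7 151.8] 58.1 [28.  56.8] -77.5
now [503.6 151.1 227.1] hy 12.03 rz 1.257 before-turn [-286.7  -29.2  202.9] after-turn [-115.4  263.1  204.2] tilt 0.25 q7 -0.31 F [ 0.4 -0.1 -0.5]
```

Converted, 37.6 mm is 0.6016, -16.5 mm is -0.264, 0.18 rad / 1.5708 = 0.1146.

>>> shift_gripper --ticks '[{"rot": [0, 0, 0.1146]}, {"rot": [0, 0, 0.1146]}, {"rot": [0, 0, 0.1146]}, {"rot": [0, 0, 0.1146]}, {"rot": [0, 0, 0.1146]}, {"rot": [0, 0, 0.1146]}, {"rot": [0, 0, 0.1127]}, {"trans": [-0.264, 0.6016, 0]}, {"trans": [-0.264, 0.6016, 0]}, {"trans": [-0.264, 0.6016, 0]}, {"trans": [-0.264, 0.6016, 0]}, {"trans": [-0.264, 0.6016, 0]}, {"trans": [-0.264, 0.6016, 0]}, {"trans": [-0.264, 0.6016, 0]}, {}, {}]' --aperture 88

```text
time: 19.0
tcp_pos: [533.5, -133.9, 223.7]
tcp_rot: [0.966, 0.259, -0.001, -0.001]
force: [-0.3, 0.2, 0.5]
width: 87.9
grasp_force: 0.0
```

```bash
python3 - <<'E'
from h import *
b=blobs("wrist",(3,65,50),(18,255,255),37,48,60,(380,605,-300,0))
im,d,c=shot("wrist"); P=cloud(c,d).reshape(-1,3); P=P[(P[:,2]>48)&(P[:,2]<240)]
u=np.array([.5,-.866]); v=np.array([.866,.5]); r=P[:,:2]-b[0][2]
m=(abs(r@u)<110)&(abs(r@v)<45); q=P[m]; print(len(q)); 
if len(q): i=q[:,2].argsort()[-3:]; print(q[i].round(), q[q[:,0].argsort()[:3]].round())
m&=(P[:,2]>80); print(P[m][:10].round())
go([*b[0][2],24],-60)
E
```

```text
wrist [256. 173.] 1101 [ 535.8 -134.8] 42.1 [29.8 57.7] 43.8
1572
[[ 561. -169.  240.]
 [ 514.  -80.  240.]
 [ 509.  -98.  240.]] [[ 504. -101.  238.]
 [ 504. -101.  235.]
 [ 504. -101.  233.]]
[[ 618. -189.   81.]
 [ 619. -189.   83.]
 [ 619. -190.   84.]
 [ 620. -191.   83.]
 [ 620. -192.   83.]
 [ 621. -193.   83.]
 [ 621. -194.   83.]
 [ 622. -194.   84.]
 [ 622. -195.   84.]
 [ 623. -196.   83.]]
now [ 533.9 -133.2  224.1] hy -59.86 rz 0.002 before-turn [  1.    2.6 200.1] after-turn [  1.    2.6 200.1] tilt 0.09 q7 -0.88 F [ 0.1 -0.1 -0.1]
```

Converted, 50 mm is 0.8, 30 mm is 0.48.

>>> shift_gripper --ticks '[{"trans": [0, 0.048, 0.8]}, {"trans": [0, 0, 0.8]}, {"trans": [0, 0, 0.8]}, {"trans": [0, 0, 0.48]}, {"trans": [0, 0, 0.224]}, {"trans": [0, 0, 0.08]}, {}, {}]'

```text
time: 20.1
tcp_pos: [536.7, -137.7, 26.8]
tcp_rot: [0.966, 0.259, 0.001, 0.0]
force: [-0.2, -0.0, -0.1]
width: 88.0
grasp_force: 0.0
```

>>> shift_gripper --ticks '[{}, {}, {}, {}, {}, {}, {}]' --aperture 10 --force 15

```text
time: 20.98
tcp_pos: [535.7, -137.4, 25.7]
tcp_rot: [0.966, 0.259, -0.0, -0.0]
force: [-0.2, 0.7, 0.3]
width: 32.1
grasp_force: 14.0
```

Converted, -40 mm is -0.64, -20 mm is -0.32.

>>> shift_gripper --ticks '[{"trans": [0, 0, -0.32]}, {"trans": [0, 0, -0.64]}, {"trans": [0, 0, -0.64]}, {"trans": [0, 0, -0.64]}, {}]'

```text
time: 21.6
tcp_pos: [538.2, -138.1, 170.1]
tcp_rot: [0.966, 0.259, 0.003, 0.002]
force: [0.9, -0.1, -0.4]
width: 32.0
grasp_force: 14.0
```

```bash
python3 - <<'E'
from h import *
print(env.observe()["width"]); go([479.3,257.8,42],12.0)
b=blobs("wrist",(3,65,50),(18,255,255),100,230,60,None,"w6")
E
```

```text
32.001201017467146
now [ 538.2 -138.1  170.1] hy -60.01 rz -1.257 before-turn [ 146.2 -373.   127.1] after-turn [398.8  24.1 130.5] tilt 0.43 q7 -0.88 F [ 0.9 -0.1 -0.4]
wrist [265. 101.] 200 [ 615.1 -100.1] 150.7 [ 8.8 10.6] -30.1
wrist [431. 132.] 513 [ 662.4 -225.5] 102.8 [15.  32.8] -75.9
wrist [253. 247.] 5709 [ 545.6 -133.9] 186.3 [30.1 66.1] 36.0
```

View pics/w6.png

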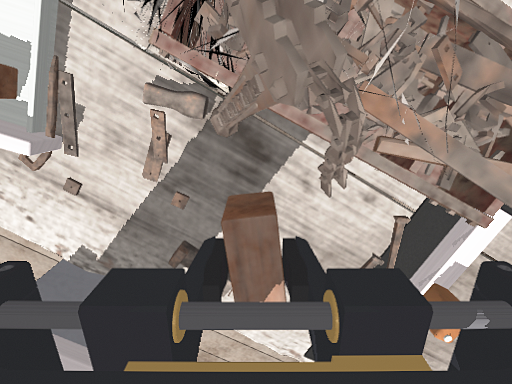

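The block is held at about (250,245), yawed ~6° in the fingers, which is acceptable since the bar will square it.

Converted, 39 mm is 0.624, -10 mm is -0.16, -0.18 rad / 1.5708 = -0.1146.

>>> shift_gripper --ticks '[{"trans": [0, 0, -0.16], "rot": [0, 0, -0.1146]}, {"rot": [0, 0, -0.1146]}, {"rot": [0, 0, -0.1146]}, {"rot": [0, 0, -0.1146]}, {"rot": [0, 0, -0.1146]}, {"rot": [0, 0, -0.1146]}, {"rot": [0, 0, -0.1127]}, {"trans": [0.624, 0.0384, 0]}, {"trans": [0.624, 0.0384, 0]}, {"trans": [0.624, 0.0384, 0]}, {"trans": [0.624, 0.0384, 0]}, {"trans": [0.624, 0.0384, 0]}, {"trans": [0.624, 0.0384, 0]}, {"trans": [0.624, 0.0384, 0]}, {"trans": [0.624, 0.0384, 0]}, {"trans": [0.624, 0.0384, 0]}, {"trans": [0.624, 0.0384, 0]}, {}, {}]'

```text
time: 24.02
tcp_pos: [477.5, 247.8, 174.9]
tcp_rot: [0.629, 0.777, -0.001, -0.0]
force: [0.5, -0.5, -1.1]
width: 31.7
grasp_force: 14.0
```

```bash
python3 - <<'E'
from h import *
go([479.3,257.8,43],10.0)
E
```

```text
now [477.5 247.8 174.9] hy 12.02 rz 0.035 before-turn [  9.5   4.1 131.9] after-turn [  9.7   3.7 131.9] tilt 0.12 q7 -0.55 F [ 0.5 -0.5 -1.1]
```

Converted, 40 mm is 0.64, 30 mm is 0.48, 0.035 rad / 1.5708 = 0.0223.

>>> shift_gripper --ticks '[{"trans": [0.152, 0.064, 0.64], "rot": [0, 0, 0.0223]}, {"trans": [0, 0, 0.64]}, {"trans": [0, 0, 0.48]}, {"trans": [0, 0, 0.224]}, {"trans": [0, 0, 0.064]}, {}, {}]'

```text
time: 24.9
tcp_pos: [480.6, 259.4, 48.7]
tcp_rot: [0.643, 0.766, 0.001, 0.0]
force: [0.8, -0.6, -0.7]
width: 32.1
grasp_force: 14.0
```

>>> shift_gripper --ticks '[{"trans": [0, 0, 0.032]}, {}]'

```text
time: 25.15
tcp_pos: [479.9, 259.1, 45.9]
tcp_rot: [0.643, 0.766, 0.0, 0.0]
force: [-1.0, 0.4, -0.6]
width: 32.2
grasp_force: 14.0
```

Converted, 2 mm is 0.032.

>>> shift_gripper --ticks '[{"trans": [0, 0, 0.032]}, {}]'

```text
time: 25.4
tcp_pos: [479.8, 259.0, 43.5]
tcp_rot: [0.643, 0.766, -0.0, -0.0]
force: [-0.0, -0.2, -0.6]
width: 32.0
grasp_force: 14.0
```

>>> shift_gripper --ticks '[{"trans": [0, 0, 0.016]}, {}]'

```text
time: 25.65
tcp_pos: [479.8, 259.0, 42.6]
tcp_rot: [0.643, 0.766, -0.0, -0.0]
force: [0.2, -0.3, -0.5]
width: 31.9
grasp_force: 14.0
```

>>> shift_gripper --ticks '[{"trans": [0, 0, 0.0112]}, {}]'

```text
time: 25.9
tcp_pos: [479.8, 259.0, 42.0]
tcp_rot: [0.643, 0.766, -0.0, -0.0]
force: [-0.1, 0.1, -1.2]
width: 31.9
grasp_force: 14.0
```

Release, rise, check the tray and then the bar.

>>> shift_gripper --ticks '[{}, {}, {}]' --aperture 46

```text
time: 26.28
tcp_pos: [479.9, 259.1, 42.0]
tcp_rot: [0.643, 0.766, 0.0, 0.0]
force: [0.2, 0.3, -0.6]
width: 46.0
grasp_force: 0.0
```

>>> shift_gripper --ticks '[{"trans": [0, 0, -0.24]}, {"trans": [0, 0, -0.48]}, {"trans": [0, 0, -0.8]}, {"trans": [0, 0, -0.8]}, {"trans": [0, 0, -0.8]}, {}]'

```text
time: 27.02
tcp_pos: [482.0, 260.6, 242.0]
tcp_rot: [0.643, 0.766, 0.004, 0.002]
force: [-1.1, 0.5, -0.6]
width: 46.1
grasp_force: 0.0
```

```bash
python3 - <<'E'
from h import *
b=blobs("wrist",(3,65,50),(18,255,255),48,66,60,(380,680,50,480),"w7")
go([522,-398,250],-88)
E
```

```text
wrist [244.  74.] 1471 [451. 371.] 58.0 [29.2 57.4] -86.4
wrist [252. 175.] 1063 [479.3 259.8] 58.1 [29.  57.8] -73.1
wrist [255. 252.] 826 [501.6 153. ] 58.2 [28.6 60.6] -79.3
now [480.7 259.6 239.4] hy 10.02 rz 1.711 before-turn [-654.7  -73.8  -11.6] after-turn [ 18.3 658.7  -7.8] tilt 0.25 q7 -0.56 F [-0.  -0.3  0.1]
```

View pics/w7.png

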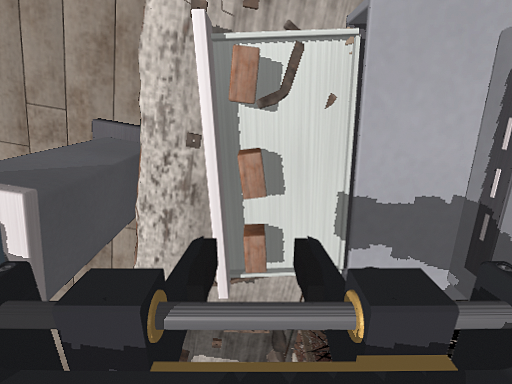

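Three blanks stand in the tray at (244,74), (252,175) and (255,252), all about 25 mm off the panel. On to the straightedge.

Converted, 0.171 rad / 1.5708 = 0.1089.

>>> shift_gripper --ticks '[{"rot": [0, 0, 0.1089]}, {"rot": [0, 0, 0.1089]}, {"rot": [0, 0, 0.1089]}, {"rot": [0, 0, 0.1089]}, {"rot": [0, 0, 0.1089]}, {"rot": [0, 0, 0.1089]}, {"rot": [0, 0, 0.1089]}, {"rot": [0, 0, 0.1089]}, {"rot": [0, 0, 0.1089]}, {"rot": [0, 0, 0.1089]}]' --aperture 60

```text
time: 28.32
tcp_pos: [478.9, 258.4, 235.6]
tcp_rot: [1.0, 0.015, -0.001, 0.001]
force: [-0.7, 0.5, -1.0]
width: 60.0
grasp_force: 0.0
```

>>> shift_gripper --ticks '[{"trans": [0.032, 0.88, -0.016]}, {"trans": [0.032, 0.88, -0.016]}, {"trans": [0.032, 0.88, -0.016]}, {"trans": [0.032, 0.88, -0.016]}, {"trans": [0.032, 0.88, -0.016]}, {"trans": [0.032, 0.88, -0.016]}, {"trans": [0.032, 0.88, -0.016]}, {"trans": [0.016, 0.88, -0.016]}, {"trans": [0.016, 0.88, 0]}, {"trans": [0.016, 0.88, 0]}, {"trans": [0.016, 0.88, 0]}, {"trans": [0, 0.8, 0]}, {}, {}]'

```text
time: 30.08
tcp_pos: [520.9, -393.6, 243.6]
tcp_rot: [1.0, 0.018, -0.001, -0.001]
force: [0.1, 0.7, -0.6]
width: 60.4
grasp_force: 0.0
```

```bash
python3 - <<'E'
from h import *
print("grip"); g=blobs("wrist",(3,90,60),(20,255,255),74,88,40,(300,750,-520,-280),"w8")
print("bar");blobs("wrist",(0,0,130),(180,60,255),24,40,100,(300,750,-520,-280))
print("mat");blobs("wrist",(0,0,0),(180,255,60),-4,12,100,(300,750,-520,-280))
go([*g[0][2],45],-88)
E
```

```text
grip
wrist [262. 177.] 640 [ 523.3 -402.5] 81.6 [23.3 43.2] 1.8
bar
wrist [263. 107.] 2088 [ 598.1 -400.6] 32.0 [ 27.1 111.8] 1.9
wrist [261. 227.] 1146 [ 436.8 -405.8] 32.0 [26.6 94.6] 1.9
mat
wrist [251. 154.] 12448 [ 510.1 -389.2] 4.0 [110.2 337.5] 1.4
now [ 521.8 -393.   244.6] hy -87.82 rz 0.003 before-turn [  1.3   9.8 199.6] after-turn [  1.3   9.8 199.6] tilt 0.08 q7 -0.87 F [ 0.1  1.1 -0.2]
```

View pics/w8.png

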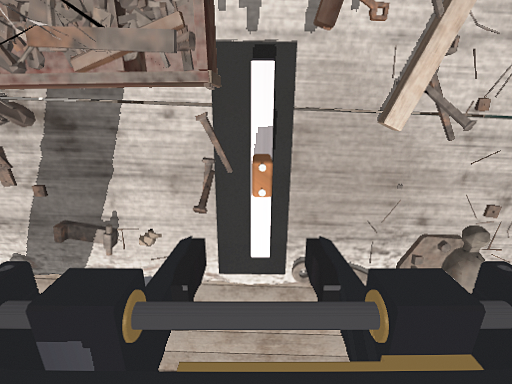

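Wrist view: bar on the mat with its grip at (262,177), clear on both sides. Grasping the grip block.

Converted, 50 mm is 0.8, 9.8 mm is 0.1568.

>>> shift_gripper --ticks '[{"trans": [0.0208, 0.1568, 0.8]}, {"trans": [0, 0, 0.8]}, {"trans": [0, 0, 0.8]}, {"trans": [0, 0, 0.48]}, {"trans": [0, 0, 0.24]}, {"trans": [0, 0, 0.096]}, {}, {}]'

```text
time: 31.22
tcp_pos: [523.7, -405.2, 45.4]
tcp_rot: [1.0, 0.018, 0.001, 0.001]
force: [0.7, -1.3, 0.3]
width: 60.1
grasp_force: 0.0
```

>>> shift_gripper --ticks '[{}, {}, {}, {}, {}, {}]' --aperture 10 --force 45

```text
time: 31.98
tcp_pos: [523.0, -404.2, 44.0]
tcp_rot: [1.0, 0.018, -0.0, -0.0]
force: [-0.7, 2.5, 1.3]
width: 23.6
grasp_force: 44.9
```

>>> shift_gripper --ticks '[{"trans": [0, 0, -0.16]}, {"trans": [0, 0, -0.64]}, {"trans": [0, 0, -0.8]}, {"trans": [0, 0, -0.8]}, {"trans": [0, 0, -0.48]}, {}, {}]'

```text
time: 32.85
tcp_pos: [522.0, -404.0, 222.2]
tcp_rot: [1.0, 0.018, -0.001, -0.001]
force: [-0.1, 1.0, -4.3]
width: 23.3
grasp_force: 44.9
```

```bash
python3 - <<'E'
from h import *
# rail point (88,0)
go([438.2+88*.978,249.1+88*.208,220],12)
E
```

```text
now [ 522.  -404.   222.2] hy -87.95 rz -1.745 before-turn [  26.3 -670.9    3.2] after-turn [6.563e+02 1.418e+02 5.000e-01] tilt 0.16 q7 -0.85 F [-0.1  1.  -4.3]
```

Converted, -0.1745 rad / 1.5708 = -0.1111.

>>> shift_gripper --ticks '[{"rot": [0, 0, -0.1111]}, {"rot": [0, 0, -0.1111]}, {"rot": [0, 0, -0.1111]}, {"rot": [0, 0, -0.1111]}, {"rot": [0, 0, -0.1111]}, {"rot": [0, 0, -0.1111]}, {"rot": [0, 0, -0.1111]}, {"rot": [0, 0, -0.1111]}, {"rot": [0, 0, -0.1111]}, {"rot": [0, 0, -0.1111]}, {}]'

```text
time: 34.22
tcp_pos: [521.9, -404.1, 221.7]
tcp_rot: [0.63, 0.777, 0.0, -0.002]
force: [-0.4, -0.9, -4.1]
width: 23.7
grasp_force: 44.9
```

>>> shift_gripper --ticks '[{"trans": [0.4, 0.0944, 0]}, {"trans": [0.72, 0.1888, 0]}, {"trans": [0.848, 0.1888, 0]}, {"trans": [0.848, 0.1888, 0]}, {"trans": [0.848, 0.1888, 0]}, {"trans": [0.848, 0.1888, 0]}, {"trans": [0.848, 0.1888, 0]}, {"trans": [0.848, 0.1888, 0]}, {"trans": [0.848, 0.1888, 0]}, {"trans": [0.848, 0.1888, 0]}, {"trans": [0.848, 0.1888, 0]}, {"trans": [0.848, 0.1888, 0]}, {"trans": [0.64, 0.112, 0]}, {"trans": [0.192, 0.032, 0]}, {}, {}]'

```text
time: 36.22
tcp_pos: [529.0, 260.9, 223.5]
tcp_rot: [0.63, 0.776, -0.001, 0.0]
force: [-0.1, 0.0, -3.0]
width: 23.3
grasp_force: 44.9
```

```bash
python3 - <<'E'
from h import *
go([438.2+88*.978,249.1+88*.208,60],12)
b=blobs("wrist",(3,65,50),(18,255,255),48,66,60,(380,680,50,480),"w9")
blobs("wrist",(0,0,120),(180,60,255),195,225,100)
E
```

```text
now [529.  260.9 223.5] hy 11.83 rz -0.003 before-turn [  7.6  -3.1 163.5] after-turn [  7.6  -3.1 163.5] tilt 0.11 q7 -0.51 F [-0.1  0.  -3. ]
wrist [204.  61.] 1835 [452.  370.9] 57.8 [31.2 57.4] -86.5
wrist [214. 170.] 1278 [480.4 259.9] 58.0 [30.8 57.7] -73.0
wrist [215. 236.] 179 [497.9 174.1] 57.1 [17.  29.9] 11.9
wrist [255. 106.] 10692 [514.4 330.8] 211.6 [ 27.8 117.1] -78.3
wrist [255. 345.] 1169 [546.7 174.1] 211.8 [27.4 30.5] -78.2
```

View pics/w9.png

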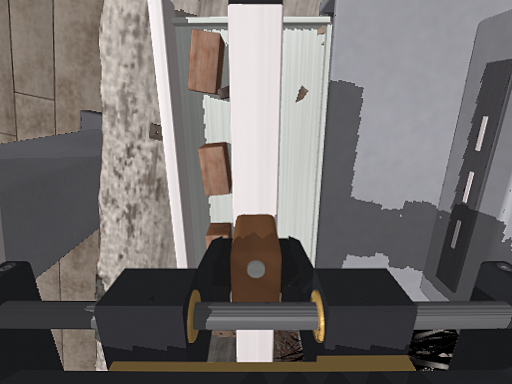

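The bar is held square above the tray, behind the blanks at (204,61), (214,170) and (215,236). Lowering.

Converted, 50 mm is 0.8, 7.6 mm is 0.1216, -0.003 rad / 1.5708 = -0.0019.

>>> shift_gripper --ticks '[{"trans": [0.1216, -0.048, 0.64], "rot": [0, 0, -0.0019]}, {"trans": [0, 0, 0.8]}, {"trans": [0, 0, 0.64]}, {"trans": [0, 0, 0.32]}, {"trans": [0, 0, 0.128]}, {"trans": [0, 0, 0.048]}, {}, {}]'

```text
time: 37.33
tcp_pos: [524.7, 270.4, 64.0]
tcp_rot: [0.628, 0.778, 0.001, 0.0]
force: [0.1, -1.0, -3.1]
width: 23.7
grasp_force: 44.9
```

```bash
python3 - <<'E'
from h import *
go([438.2+88*.978,249.1+88*.208,57],12)
E
```

```text
now [524.7 270.4  64. ] hy 12.21 rz 0.004 before-turn [-2.9 -1.1  7. ] after-turn [-2.9 -1.1  7. ] tilt 0.1 q7 -0.61 F [ 0.1 -1.  -3.1]
```

Converted, 3 mm is 0.048, 2.5 mm is 0.04, 0.004 rad / 1.5708 = 0.0025.

>>> shift_gripper --ticks '[{"trans": [0, 0, 0.048], "rot": [0, 0, 0.0025]}, {"trans": [0, 0, 0.04]}, {}]'

```text
time: 37.7
tcp_pos: [523.8, 269.9, 57.2]
tcp_rot: [0.629, 0.777, -0.0, -0.0]
force: [-0.8, -0.2, -3.2]
width: 23.5
grasp_force: 44.9
```

>>> shift_gripper --ticks '[{"trans": [0, 0, 0.024]}, {}]'

```text
time: 37.95
tcp_pos: [524.0, 270.1, 56.0]
tcp_rot: [0.629, 0.777, 0.0, -0.0]
force: [-0.4, -0.3, -3.4]
width: 23.6
grasp_force: 44.9
```

Converted, -4 mm is -0.064, -2 mm is -0.032.

>>> shift_gripper --ticks '[{"trans": [0, -0.064, 0]}, {"trans": [0, -0.064, 0]}, {"trans": [0, -0.064, 0]}, {"trans": [0, -0.064, 0]}, {"trans": [0, -0.064, 0]}, {"trans": [0, -0.064, 0]}, {"trans": [0, -0.064, 0]}, {"trans": [0, -0.064, 0]}, {"trans": [0, -0.064, 0]}, {"trans": [0, -0.032, 0]}, {}]'

```text
time: 39.33
tcp_pos: [489.7, 263.0, 57.1]
tcp_rot: [0.63, 0.777, 0.003, 0.001]
force: [6.9, 0.5, -2.2]
width: 23.3
grasp_force: 51.1
```

```bash
python3 - <<'E'
from h import *
s,p,r=st(); print((p[:2]@[.978,.208])-480.5, s["force"][:2]@[.978,.208])
E
```

```text
53.14746522975622 6.86270028472477
```

>>> shift_gripper --ticks '[{"trans": [0, -0.032, 0]}, {"trans": [0, -0.016, 0]}, {}]'

```text
time: 39.7
tcp_pos: [488.9, 262.9, 57.8]
tcp_rot: [0.63, 0.777, 0.005, 0.002]
force: [10.9, 1.5, -1.5]
width: 24.0
grasp_force: 54.2
```

```bash
python3 - <<'E'
from h import *
s,p,r=st(); print((p[:2]@[.978,.208])-480.5, s["force"][:2]@[.978,.208])
E
```

```text
52.3101138488596 10.941510139906926
```

```bash
python3 - <<'E'
from h import *
b=blobs("wrist",(3,65,50),(18,255,255),50,66,60,(380,680,50,480),"w10")
blobs("wrist",(0,0,120),(180,60,255),38,50,100,(380,680,50,480))
im,d,c=shot("top"); cv2.imwrite("pics/t10.png",cv2.cvtColor(cv2.resize(im[150:260,120:270],None,fx=4,fy=4,interpolation=2),cv2.COLOR_RGB2BGR))
for n in("wrist","top","scene"):
  im,d,c=shot(n); P=cloud(c,d).reshape(-1,3); P=P[np.isfinite(P[:,0])]
  s=P[:,:2]@[.978,.208]; t=P[:,:2]@[-.208,.978]-152.6
  m=(abs(P[:,2]-55)<5)&(s<500)&(s>440)&(abs(t)<180)
  for lo in(-160,-60,60): 
    k=m&(t>lo)&(t<lo+100)
    if k.sum()>20: print(n,lo,k.sum(),np.percentile(s[k],[3,97]).round(1))
E
```

```text
wrist [195.  51.] 6631 [439.  360.3] 57.9 [30.4 44.9] -78.1
wrist [192. 231.] 2879 [451.9 264.8] 58.0 [30.4 42.4] -78.3
wrist [255. 220.] 417 [484.2 282. ] 58.7 [ 7.4 22.7] 15.0
wrist [222. 354.] 431 [482.7 175.9] 56.4 [14.  19.5] 11.4
wrist [254. 106.] 9899 [474.  333.2] 46.2 [ 27.5 116.4] -78.2
wrist [255. 345.] 1172 [506.7 176.2] 45.7 [27.7 30.4] -78.7
wrist -60 3904 [467.6 498.8]
wrist 60 7379 [467.3 499. ]
top -160 127 [464.7 499.1]
top -60 80 [464.1 493.3]
top 60 143 [464.  498.5]
scene -160 174 [465.5 497.6]
scene -60 195 [465.2 497.8]
scene 60 232 [464.9 498.5]
```

View pics/w10.png

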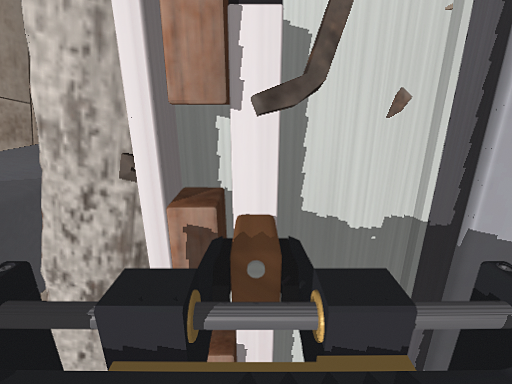

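The view shows the finger tip (1 mm below the blank tops) pushing the middle blank to the panel ahead of the bar; blank_1 is still ~7 mm off it. I'll back off, regrip the block higher, and pull again.

Converted, 5 mm is 0.08, 4 mm is 0.064.

>>> shift_gripper --ticks '[{"trans": [0, 0.064, 0]}, {"trans": [0, 0.08, 0]}, {"trans": [0, 0.048, 0]}, {}, {"trans": [0, 0, 0.008]}]'

```text
time: 40.62
tcp_pos: [494.9, 263.8, 55.8]
tcp_rot: [0.629, 0.777, -0.001, -0.0]
force: [-2.7, -1.9, 11.4]
width: 23.9
grasp_force: 44.9
```

>>> shift_gripper --ticks '[{}, {}, {"trans": [0, 0, -0.08]}, {"trans": [0, 0, -0.08]}, {}]' --aperture 34

```text
time: 41.25
tcp_pos: [495.9, 264.2, 66.0]
tcp_rot: [0.629, 0.777, 0.0, 0.0]
force: [-0.7, -0.1, -1.1]
width: 34.0
grasp_force: 0.0
```

>>> shift_gripper --ticks '[{}, {}, {}]' --aperture 10 --force 45

```text
time: 41.62
tcp_pos: [495.2, 263.8, 65.3]
tcp_rot: [0.629, 0.777, -0.0, -0.0]
force: [-1.6, -1.6, 1.2]
width: 23.9
grasp_force: 44.1
```

```bash
python3 - <<'E'
from h import *
go([0,0,0],12); s,p,r=st(); print((p[:2]@[.978,.208])-480.5)
E
```

```text
now [495.2 263.8  65.3] hy 11.98 rz -0.0 before-turn [-155.3 -539.2   65.9] after-turn [-155.1 -539.2   65.9] tilt 0.05 q7 -0.64 F [-1.6 -1.6  1.2]
58.72746829984419
```

Converted, -3 mm is -0.048, -2 mm is -0.032.

>>> shift_gripper --ticks '[{"trans": [0, -0.048, 0]}, {"trans": [0, -0.048, 0]}, {"trans": [0, -0.048, 0]}, {"trans": [0, -0.032, 0]}, {}]'

```text
time: 42.25
tcp_pos: [484.6, 261.6, 65.4]
tcp_rot: [0.629, 0.777, -0.0, -0.0]
force: [0.7, -0.1, -3.7]
width: 23.4
grasp_force: 44.0
```

>>> shift_gripper --ticks '[{"trans": [0, -0.024, 0]}, {}]'

```text
time: 42.5
tcp_pos: [483.8, 261.5, 65.6]
tcp_rot: [0.63, 0.777, 0.0, 0.0]
force: [1.9, -1.0, -4.1]
width: 23.5
grasp_force: 44.1
```

>>> shift_gripper --ticks '[{"trans": [0, -0.024, 0]}, {}]'

```text
time: 42.75
tcp_pos: [483.1, 261.4, 65.9]
tcp_rot: [0.63, 0.777, 0.001, 0.0]
force: [4.5, -0.0, -2.6]
width: 23.7
grasp_force: 44.4
```

```bash
python3 - <<'E'
from h import *
s,p,r=st(); print((p[:2]@[.978,.208])-480.5, s["force"][:2]@[.978,.208])
E
```

```text
46.30106736494656 4.355980328736258
```

Converted, -1.5 mm is -0.024.

>>> shift_gripper --ticks '[{"trans": [0, -0.024, 0]}, {}, {}, {}]'

```text
time: 43.25
tcp_pos: [482.4, 261.3, 66.2]
tcp_rot: [0.63, 0.777, 0.002, 0.001]
force: [6.4, 0.8, -3.9]
width: 23.7
grasp_force: 44.7
```

```bash
python3 - <<'E'
from h import *
b=blobs("wrist",(3,65,50),(18,255,255),50,66,60,(380,680,50,480),"w11")
B=blobs("wrist",(0,0,120),(180,60,255),38,50,100,(380,680,50,480))
for o in b+B: print((o[2]@[.978,.208]-480.5).round(1))
s,p,r=st(); print((p[:2]@[.978,.208])-480.5, s["force"].round(1))
E
```

```text
wrist [196.  51.] 6244 [431.3 359.9] 57.9 [30.6 47.1] -78.0
wrist [205. 225.] 2604 [453.3 261.5] 58.0 [32.  48.9] -78.2
wrist [254. 215.] 365 [478.  280.2] 58.8 [ 6.5 22.5] 11.8
wrist [222. 349.] 706 [476.4 170.5] 57.6 [21.  24.6] -79.4
wrist [254. 106.] 9089 [466.7 332.5] 44.9 [ 27.5 114.1] -77.9
wrist [255. 345.] 1102 [502.9 164.7] 44.9 [27.3 32.2] -78.3
16.2
17.2
45.3
20.9
45.1
45.6
45.66045281358265 [ 6.6  0.5 -3.4]
```

View pics/w11.png

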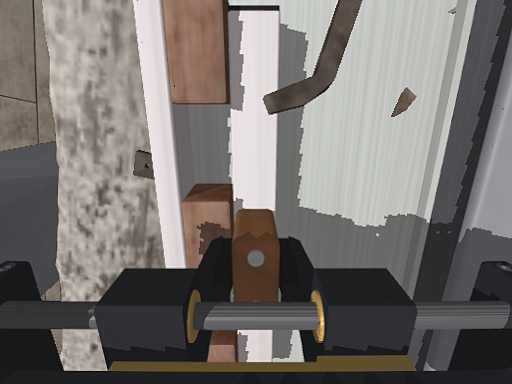

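All three blanks are square against the panel (x ≈ 16–17 in the rail frame), with the bar parallel behind them at (255,106). Backing off and lifting away.

Converted, -50 mm is -0.8, -30 mm is -0.48.

>>> shift_gripper --ticks '[{"trans": [0, 0.032, 0]}, {"trans": [0, 0.064, 0]}, {"trans": [0, 0.096, 0]}, {"trans": [0, 0.064, 0]}, {"trans": [0, 0, -0.16]}, {"trans": [0, 0, -0.48]}, {"trans": [0, 0, -0.8]}, {"trans": [0, 0, -0.8]}, {"trans": [0, 0, -0.48]}, {}, {}]'

```text
time: 44.72
tcp_pos: [495.0, 263.4, 233.9]
tcp_rot: [0.629, 0.777, -0.001, -0.001]
force: [-0.2, -0.1, -4.3]
width: 23.5
grasp_force: 44.8
```

```bash
python3 - <<'E'
from h import *
go([510,-389,235],-88.6)
b=blobs("wrist",(3,65,50),(18,255,255),50,66,60,(380,680,50,480))
for o in b: print((o[2]@[.978,.208]-480.5).round(1))
E
```

```text
now [495.  263.4 233.9] hy 11.98 rz 1.756 before-turn [-6.413e+02 -1.208e+02 -1.000e-01] after-turn [ -0.9 652.5  -3. ] tilt 0.17 q7 -0.53 F [-0.2 -0.1 -4.3]
wrist [215.  73.] 1498 [429.  364.4] 57.9 [27.9 57.7] -78.3
wrist [220. 175.] 1078 [452.5 254.9] 58.1 [27.9 57.2] -78.0
14.9
15.1
```

Converted, -52 mm is -0.832, -46 mm is -0.736.

>>> shift_gripper --ticks '[{"trans": [-0.4, -0.08, 0]}, {"trans": [-0.736, -0.144, 0]}, {"trans": [-0.832, -0.16, 0]}, {"trans": [-0.832, -0.16, 0]}, {"trans": [-0.832, -0.16, 0]}, {"trans": [-0.832, -0.16, 0]}, {"trans": [-0.832, -0.16, 0]}, {"trans": [-0.832, -0.16, 0]}, {"trans": [-0.832, -0.16, 0]}, {"trans": [-0.832, -0.16, 0]}, {"trans": [-0.832, -0.16, 0]}, {"trans": [-0.832, -0.16, 0]}, {"trans": [-0.64, -0.08, 0]}, {"trans": [-0.16, 0, 0]}, {}]'

```text
time: 46.65
tcp_pos: [512.2, -386.9, 233.7]
tcp_rot: [0.63, 0.777, 0.0, -0.002]
force: [-0.4, 0.6, -4.4]
width: 23.5
grasp_force: 44.8
```

>>> shift_gripper --ticks '[{"rot": [0, 0, 0.1118]}, {"rot": [0, 0, 0.1118]}, {"rot": [0, 0, 0.1118]}, {"rot": [0, 0, 0.1118]}, {"rot": [0, 0, 0.1118]}, {"rot": [0, 0, 0.1118]}, {"rot": [0, 0, 0.1118]}, {"rot": [0, 0, 0.1118]}, {"rot": [0, 0, 0.1118]}, {"rot": [0, 0, 0.1118]}, {}, {}]'

```text
time: 48.15
tcp_pos: [513.1, -386.2, 235.2]
tcp_rot: [1.0, 0.014, -0.0, -0.001]
force: [-0.2, 0.1, -3.3]
width: 23.7
grasp_force: 44.8
```

```bash
python3 - <<'E'
from h import *
go([510,-389,54],-88.6)
E
```

```text
now [ 513.1 -386.2  235.2] hy -88.35 rz 0.004 before-turn [ -3.1   2.9 181.2] after-turn [ -3.1   2.9 181.2] tilt 0.06 q7 -0.87 F [-0.2  0.1 -3.3]
```

Converted, 50 mm is 0.8, 40 mm is 0.64.

>>> shift_gripper --ticks '[{"trans": [-0.048, 0.048, 0.8]}, {"trans": [0, 0, 0.8]}, {"trans": [0, 0, 0.64]}, {"trans": [0, 0, 0.352]}, {"trans": [0, 0, 0.16]}, {"trans": [0, 0, 0.08]}, {"trans": [0, 0, 0.032]}, {}]'

```text
time: 49.15
tcp_pos: [510.4, -391.0, 57.4]
tcp_rot: [1.0, 0.012, 0.001, 0.0]
force: [-1.0, -0.5, -3.8]
width: 23.8
grasp_force: 44.8
```

>>> shift_gripper --ticks '[{"trans": [0, 0, 0.024]}, {}]'

```text
time: 49.4
tcp_pos: [509.9, -390.7, 55.2]
tcp_rot: [1.0, 0.012, 0.0, 0.0]
force: [-0.5, 1.2, -2.9]
width: 24.0
grasp_force: 44.8
```

Converted, 1 mm is 0.016.

>>> shift_gripper --ticks '[{"trans": [0, 0, 0.016]}, {}]'

```text
time: 49.65
tcp_pos: [509.8, -390.6, 53.9]
tcp_rot: [1.0, 0.012, -0.0, -0.0]
force: [-0.1, -0.2, -3.8]
width: 23.6
grasp_force: 44.8
```

>>> shift_gripper --ticks '[{"trans": [0, 0, 0.0128]}, {}]'

```text
time: 49.9
tcp_pos: [509.9, -390.7, 53.5]
tcp_rot: [1.0, 0.012, 0.0, 0.0]
force: [-1.4, 0.7, 0.4]
width: 23.8
grasp_force: 44.8
```

>>> shift_gripper --ticks '[{}, {}, {}]' --aperture 60

```text
time: 50.28
tcp_pos: [510.0, -390.9, 53.4]
tcp_rot: [1.0, 0.012, 0.0, 0.0]
force: [-0.1, 0.4, 0.6]
width: 52.0
grasp_force: 0.0
```

>>> shift_gripper --ticks '[{"trans": [0, 0, -0.32]}, {"trans": [0, 0, -0.64]}, {"trans": [0, 0, -0.8]}, {"trans": [0, 0, -0.8]}, {"trans": [0, 0, -0.48]}, {}]'

```text
time: 51.02
tcp_pos: [511.2, -392.0, 247.4]
tcp_rot: [1.0, 0.012, 0.003, 0.002]
force: [0.3, -0.7, -0.7]
width: 60.1
grasp_force: 0.0
```

```bash
python3 - <<'E'
from h import *
g=blobs("wrist",(3,90,60),(20,255,255),74,88,40,(300,750,-520,-280))
blobs("wrist",(0,0,130),(180,60,255),24,40,100,(300,750,-520,-280))
# push start: rail (-60 outside), TCP z 34
go([438.2-90*.978,249.1-90*.208,220],-78)
E
```

```text
wrist [252. 180.] 585 [ 510.5 -391.2] 81.6 [23.2 42.8] 0.5
wrist [254. 109.] 2037 [ 585.2 -389.3] 31.9 [ 27.4 110.4] 0.9
wrist [254. 228.] 1136 [ 423.6 -393.8] 32.0 [27.3 93.7] 0.7
now [ 509.6 -390.5  243.5] hy -88.64 rz -0.186 before-turn [-144.6 -624.5   23.4] after-turn [ -26.9 -640.5   23.4] tilt 0.01 q7 -0.86 F [ 0.1  0.4 -0.6]
```

Converted, -53 mm is -0.848, -5 mm is -0.08, -0.186 rad / 1.5708 = -0.1184.

>>> shift_gripper --ticks '[{"rot": [0, 0, -0.1184]}, {"trans": [-0.08, -0.848, 0]}, {"trans": [-0.08, -0.848, 0]}, {"trans": [0, -0.848, 0]}, {"trans": [0, -0.848, 0]}, {"trans": [0, -0.848, 0]}, {"trans": [0, -0.848, 0]}, {"trans": [0, -0.848, 0]}, {"trans": [0, -0.848, 0]}, {"trans": [0, -0.848, 0]}, {"trans": [0, -0.848, 0]}, {"trans": [0, -0.848, 0]}, {"trans": [0, -0.848, 0]}, {}, {}]' --aperture 0 --force 20

```text
time: 53.0
tcp_pos: [367.0, 228.2, 242.3]
tcp_rot: [0.994, 0.105, -0.001, 0.001]
force: [0.1, -1.0, 1.2]
width: 0.4
grasp_force: 0.0
```

```bash
python3 - <<'E'
from h import *
b=blobs("wrist",(3,65,50),(18,255,255),50,66,60,(380,680,50,480),"w12")
for o in b: print((o[2]@[.978,.208]-480.5).round(1),(o[2]@[-.208,.978]-152.6).round(1))
go([438.2-60*.978,249.1-60*.208,32],-78)
E
```

```text
wrist [149.  99.] 1443 [429.9 363.2] 57.8 [29.  59.4] -78.2
wrist [247.  98.] 1396 [452.8 254.2] 58.0 [28.9 56.9] -78.0
wrist [344.  98.] 1416 [475.8 146.8] 58.0 [29.  59.4] -77.8
15.5 113.2
15.2 1.8
15.4 -108.0
now [367.4 227.8 242.4] hy -78.06 rz -0.001 before-turn [ 14.1  -6.4 210.4] after-turn [ 14.1  -6.4 210.4] tilt 0.12 q7 -2.07 F [ 0.3 -0.6  0.5]
```

View pics/w12.png

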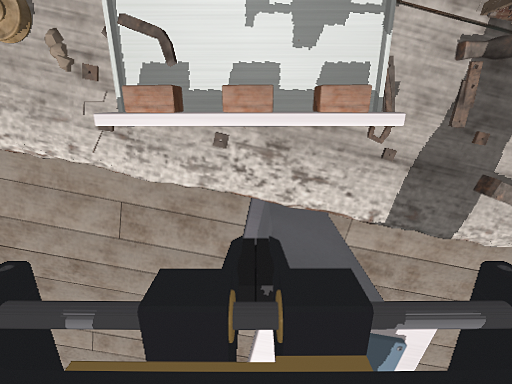

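The row at (149,99), (247,98) and (344,98) lies flush and in line against the panel. Descending in front of it and pushing home.

Converted, 50 mm is 0.8, 45 mm is 0.72.

>>> shift_gripper --ticks '[{"trans": [0.112, -0.096, 0.72]}, {"trans": [0.112, 0, 0.8]}, {"trans": [0, 0, 0.8]}, {"trans": [0, 0, 0.64]}, {"trans": [0, 0, 0.32]}, {"trans": [0, 0, 0.08]}, {}, {}]'

```text
time: 54.05
tcp_pos: [380.8, 238.1, 34.1]
tcp_rot: [0.995, 0.104, 0.001, -0.0]
force: [0.1, 0.1, -0.3]
width: 0.4
grasp_force: 0.0
```

>>> shift_gripper --ticks '[{"trans": [0.08, 0, 0]}, {"trans": [0.08, 0, 0]}, {"trans": [0.08, 0, 0]}, {"trans": [0.08, 0, 0]}, {"trans": [0.08, 0, 0]}, {"trans": [0.08, 0, 0]}, {"trans": [0.08, 0, 0]}, {"trans": [0.08, 0, 0]}]'

```text
time: 55.05
tcp_pos: [417.9, 246.0, 32.9]
tcp_rot: [0.994, 0.105, -0.001, 0.001]
force: [-6.2, -0.7, 3.9]
width: 0.2
grasp_force: 2.5
```

```bash
python3 - <<'E'
from h import *
s,p,r=st(); print((p[:2]@[.978,.208])-480.5,(p[:2]@[-.208,.978])-152.6, s["force"].round(1))
E
```

```text
-20.632149553645547 1.0837386240585545 [-6.2 -0.7  3.9]
```

Converted, 5 mm is 0.08.

>>> shift_gripper --ticks '[{"trans": [0.08, 0, 0]}, {"trans": [0.08, 0, 0]}, {"trans": [0.08, 0, 0]}, {"trans": [0.08, 0, 0]}, {"trans": [0.08, 0, 0]}, {"trans": [0.08, 0, 0]}, {"trans": [0.08, 0, 0]}, {"trans": [0.08, 0, 0]}, {"trans": [0.08, 0, 0]}, {"trans": [0.08, 0, 0]}, {"trans": [0.08, 0, 0]}, {"trans": [0.08, 0, 0]}, {"trans": [0.08, 0, 0]}, {"trans": [0.08, 0, 0]}, {"trans": [0.08, 0, 0]}, {"trans": [0.08, 0, 0]}, {"trans": [0.08, 0, 0]}, {"trans": [0.08, 0, 0]}, {"trans": [0.08, 0, 0]}, {"trans": [0.08, 0, 0]}]'

```text
time: 57.55
tcp_pos: [514.8, 266.8, 32.8]
tcp_rot: [0.994, 0.105, -0.002, 0.001]
force: [-7.0, -1.1, 5.3]
width: 0.2
grasp_force: 3.7
```

>>> shift_gripper --ticks '[{"trans": [0.08, 0, 0]}, {"trans": [0.08, 0, 0]}, {"trans": [0.08, 0, 0]}, {"trans": [0.08, 0, 0]}, {"trans": [0.08, 0, 0]}, {"trans": [0.08, 0, 0]}, {"trans": [0.08, 0, 0]}, {"trans": [0.064, 0, 0]}, {"trans": [0.048, 0, 0]}, {"trans": [0.032, 0, 0]}, {}]'

```text
time: 58.92
tcp_pos: [557.7, 276.0, 32.7]
tcp_rot: [0.994, 0.105, -0.002, 0.001]
force: [-7.3, -2.1, 5.6]
width: 0.4
grasp_force: 3.7
```

```bash
python3 - <<'E'
from h import *
s,p,r=st(); print((p[:2]@[.978,.208])-480.5,(p[:2]@[-.208,.978])-152.6, s["force"].round(1))
E
```

```text
122.36019320877347 1.3214223395684996 [-7.3 -2.1  5.6]
```

Converted, 2.5 mm is 0.04, 1.5 mm is 0.024.

>>> shift_gripper --ticks '[{"trans": [0.04, 0, 0]}, {"trans": [0.04, 0, 0]}, {"trans": [0.04, 0, 0]}, {"trans": [0.04, 0, 0]}, {"trans": [0.04, 0, 0]}, {"trans": [0.024, 0, 0]}, {}]'

```text
time: 59.8
tcp_pos: [570.4, 278.7, 32.4]
tcp_rot: [0.994, 0.105, -0.003, 0.001]
force: [-9.4, -2.5, 5.5]
width: 0.5
grasp_force: 4.6
```

>>> shift_gripper --ticks '[{"trans": [0.032, 0, 0]}, {"trans": [0.032, 0, 0]}, {}]'

```text
time: 60.18
tcp_pos: [575.1, 279.8, 32.4]
tcp_rot: [0.994, 0.105, -0.003, 0.001]
force: [-6.8, -1.3, 2.2]
width: 0.5
grasp_force: 3.5
```

>>> shift_gripper --ticks '[{"trans": [0.024, 0, 0]}, {"trans": [0.024, 0, 0]}, {}]'

```text
time: 60.55
tcp_pos: [577.8, 280.4, 32.4]
tcp_rot: [0.994, 0.105, -0.003, 0.001]
force: [-7.8, -1.1, 4.6]
width: 0.3
grasp_force: 3.8
```

```bash
python3 - <<'E'
from h import *
s,p,r=st(); print((p[:2]@[.978,.208])-480.5,(p[:2]@[-.208,.978])-152.6, s["force"].round(1))
E
```

```text
142.91359377931963 1.4217010401258392 [-7.8 -1.1  4.6]
```

Converted, 1.5 mm is 0.024, 1 mm is 0.016.

>>> shift_gripper --ticks '[{"trans": [0.024, 0, 0]}, {"trans": [0.016, 0, 0]}, {}]'

```text
time: 60.92
tcp_pos: [579.0, 280.6, 32.4]
tcp_rot: [0.994, 0.105, -0.004, 0.001]
force: [-11.2, -3.1, 8.2]
width: 0.2
grasp_force: 5.8
```

>>> shift_gripper --ticks '[{"trans": [0.024, 0, 0]}, {"trans": [0.016, 0, 0]}, {}]'

```text
time: 61.3
tcp_pos: [579.1, 280.6, 32.2]
tcp_rot: [0.994, 0.105, -0.006, 0.002]
force: [-19.4, -5.3, 14.4]
width: 0.4
grasp_force: 9.4
```

Solid stop reached. Backing off and checking.

The manual's scale: shifts go in shares of 62.5 mm and turns go in shares of 90 degrees. Converting my numbers, -50 mm is -0.8, -40 mm is -0.64.

>>> shift_gripper --ticks '[{"trans": [-0.032, 0, 0]}, {"trans": [-0.048, 0, 0]}, {"trans": [-0.048, 0, 0]}, {"trans": [-0.064, 0, 0]}, {"trans": [-0.24, 0, 0]}, {"trans": [-0.48, 0, 0]}, {"trans": [-0.48, 0, 0]}, {"trans": [0, 0, -0.64]}, {"trans": [0, 0, -0.8]}, {"trans": [0, 0, -0.8]}, {"trans": [0, 0, -0.8]}, {}, {}]'

```text
time: 62.92
tcp_pos: [500.4, 263.3, 222.7]
tcp_rot: [0.995, 0.105, 0.0, 0.0]
force: [-0.2, 0.7, 0.4]
width: 0.8
grasp_force: 0.0
```

```bash
python3 - <<'E'
from h import *
for n in("wrist","top","scene"):
  im,d,c=shot(n,"f_"+n); P=cloud(c,d); s=P[...,:2]@np.array([.978,.208])-480.5; t=P[...,:2]@np.array([-.208,.978])-152.6
  m=(abs(P[...,2]-30)<20)&(abs(t)<120)&(s>-100)&(s<200); print(n,m.sum(),np.nanpercentile(s[m],[5,25,50]).round(1))
blobs("top",(3,80,60),(22,255,255),70,90,5,(300,750,-520,-280))
print(st()[0]["force"])
E
```

```text
wrist 1608 [ 74.5  84.8 134.8]
top 396 [ 77.3 141.7 148.7]
scene 745 [ 81.7 147.2 150. ]
top [351. 169.] 47 [ 513.7 -367.4] 78.6 [28.  35.5] -22.8
[-1.28230011  0.33113199 -0.6410301 ]
```

View pics/f_wrist.png

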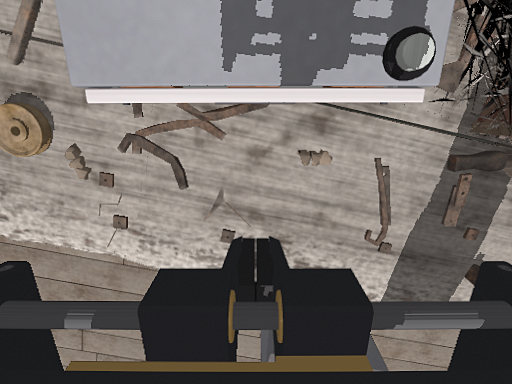

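The tray is home: panel outer face at 149 mm, as expected. The top camera puts the bar's grip ~24 mm from where I left it, so I'll re-check from close up.

Converted, 50 mm is 0.8, -10 mm is -0.16.

>>> shift_gripper --ticks '[{"trans": [0, 0, -0.08]}, {"trans": [-0.16, 0.8, 0]}, {"trans": [-0.16, 0.8, 0]}, {"trans": [-0.16, 0.8, 0]}, {"trans": [-0.16, 0.8, 0]}, {"trans": [-0.16, 0.8, 0]}, {"trans": [-0.16, 0.8, 0]}, {"trans": [-0.16, 0.8, 0]}, {"trans": [-0.16, 0.8, 0]}, {"trans": [-0.16, 0.8, 0]}, {"trans": [-0.16, 0.8, 0]}, {"trans": [-0.16, 0.8, 0]}, {"trans": [-0.16, 0.8, 0]}, {}, {}]'

```text
time: 65.0
tcp_pos: [508.1, -347.3, 227.9]
tcp_rot: [0.994, 0.105, -0.0, -0.001]
force: [0.0, 1.0, 0.2]
width: 0.7
grasp_force: 0.0
```

```bash
python3 - <<'E'
from h import *
print(st()[1])
blobs("wrist",(3,90,60),(20,255,255),70,90,40,(300,750,-520,-280),"w13")
blobs("wrist",(0,0,130),(180,60,255),20,40,100,(300,750,-520,-280))
blobs("wrist",(0,0,0),(180,255,60),-4,12,100,(300,750,-520,-280))
E
```

```text
[ 508.08044738 -347.26245107  227.91221631]
wrist [283. 174.] 743 [ 524.5 -375.6] 81.6 [24.2 44.6] 2.1
wrist [293. 101.] 2370 [ 598.2 -373.3] 31.9 [ 28.6 114. ] 2.2
wrist [269. 214.] 989 [ 462.7 -378.3] 32.0 [28.5 84.7] 2.2
wrist [307. 132.] 9640 [ 521.2 -389.8] 4.0 [108.9 315.1] 1.4
wrist [250. 197.] 1452 [ 470. -350.] 4.1 [ 26.4 139.9] 2.0
```

The bar was nudged, but it lies flat, 13 mm across and 15 mm along from the mat's centre and within 1° of lengthwise, well inside tolerance. Handing in.

```bash
python3 -c "
from workcell import env
print(env.finish_job())"
```

```text
the job is handed in; nothing more can be done
None
```

I carried out every step and handed the job in, but no verdict came back: the tray is home, all three blanks were flush and square against its front panel when last measured just before closing, and the straightedge lies flat on its mat about 15 mm off the middle.

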